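# Set the guarded trimmer to its end stop with the adjusting key

## Task

Take the adjusting key from its sloping rest and, through the narrow guard opening in the trainer's top, work its blade into the slot of the sunk trimmer; you will have to let the key stand in the opening and take it again from above. Turn the trimmer clockwise (seen from above) right up to its end stop and leave the key standing there, its blade home in the slot and in line with the stop line. Do not disturb the screwdriver or the small loose knob lying close by.

Things in the scene. Friction and masses are not known exactly. Their poses are not given: they have to be found in the camera images.
- key_mid (a point): Centre of the square black handle (24 x 24 mm, 60 mm long) of the adjusting key, a loose tool 135 mm long, 0.11 to 0.18 kg. The key's z axis runs along it from blade to handle; x and y are square to the handle's flats. This point is 105 mm from the blade's end. At the start the key lies on its rest at 45 degrees, handle up, its y level.
- key_tip (a point): Middle of the end of the key's blade. Blade: flat steel, 11 mm wide (along the key's x), 4 mm thick (y), 7 mm long. Above it a round steel shaft tapers from 11 to 14 mm thick over 7 mm, then stays 14 mm up to the handle, which begins 75 mm from this point. Axes as key_mid.
- key: The adjusting key as a whole; origin at the middle of the blade's end, axes as key_mid.
- key_rest: Fixed grey rest with the key lying on it; origin under it on the bench, x level along the key towards the handle's end. Handle centre: 21 mm ahead (x), 93 mm high. The ramp under the handle is 20 mm wide, narrower than the handle, so a hand pointing straight down can grip the handle across its sides (along y). A fork holds its lower end; lift the key straight up.
- hoop (a point): Middle of the top bar of a steel wire hoop, fixed to the rest across the way beyond the handle's end, 86 mm from the rest's origin: 124 mm wide, 179 mm high. It bars a hand from coming down along the handle.
- trainer: Fixed aluminium case, 220 x 220 mm, 85 mm high, green boards on top (to 93 mm). Origin on the bench under its middle, z up, x away from the robot (within 15 degrees of straight ahead). In the middle of its top a grey block, 44 mm square, 100 mm above the bench, holds the guard opening.
- guard_mouth (a point): Centre of the guard opening's mouth, 100 mm above the bench: a straight round bore, 18 mm wide, 44 mm deep, axes as the trainer's. A key let go in it stands by itself, leaning up to 5 degrees. A wrist may not have room for the whole turn: the key can be let go and taken again on its other flats.
- trimmer_face (a point): Centre of the white trimmer's face, 50 mm below the mouth (axes are the trainer's, not the trimmer's). Across it runs a slot 5.5 mm wide, 8 mm deep, at the start 8 to 43 degrees clockwise (from above) of the trainer's x axis: not measured, to be felt for. Blade across the slot: the key's tip rests on this face; home: 7 mm below it. Stiff (0.08 N m), stays put; play 8 degrees.
- stop_mark (a point): Mouth's centre; the x axis runs along the stop line, shown by two white ticks on the block: as a line 30 degrees anticlockwise (from above) of the trainer's x axis, that is 150 clockwise. With the trimmer turned clockwise against its end stop, the blade's width (key's x, either way round) lies along it. The trimmer turns 99 to 134 degrees from its start to the stop.
- screwdriver: Bystander: black-handled screwdriver, 170 mm long, lying between the two; leave it.
- spare_knob: Bystander: loose black knob, 20 mm across, 16 mm high, on a corner of the trainer; leave it.
Mind the look-alikes: they are no part of the job. What is shaped like the key but blue or turquoise is not meant.

How it is judged:
By the outcome, as a careful person would: the job done as asked, in the order asked, and still so for the second after the job is handed in, with the robot touching nothing.
It also fails if it takes over 61 s, if anything falls off the work surface, if the arm or the gripper's body presses on something with over 40 N, if the wrist force passes 120 N, or if a joint passes its speed limit or range.

## Robot

A 6-joint arm with a two-finger parallel gripper is mounted at the origin on the work surface. World frame = base frame: x ahead of the robot, y to its left, z up, the work surface at z = 0. Lengths are in mm, angles in rad, forces in N, time in s.
With the tool pointing down it reaches from about 300 to 875 mm from the base axis. Payload 4.2 kg.
Tool frame: the origin (TCP) lies at the very end of the fingers, on their centre line; the grasp point (between the pads) lies manip.grip_depth behind it (manip.grip_depth is the distance from the TCP to the grasp point, in mm); z points along the fingers, y is the direction in which the jaws open and shut (so a half turn about z gives the same grasp; the last joint's range is limited). The gripper opens to 85 mm and grips with 20 to 120 N. Pads are 22 mm wide; open, the fingers measure 114 mm over their backs; the gripper's body (76 mm by 85 mm) begins 54 mm behind the grasp point. The pads swing forward as they close: fully open they stand 13 mm farther back than shut.
Start: joints at [-1.25, 0.32, 1.565, -0, 1.257, -0.02], TCP at [192.192, -541.944, 231.338] pointing down, gripper open.
Joint ranges: [-3.11, 3.11], [-0.84, 2.01], [0.21, 2.61], [-1.34, 4.49], [0.05, 2.63], [-2.56, 2.56]. Speed limits (rad/s): [2.57, 2.57, 3.14, 3.14, 3.14, 3.14].

## Interface

Orientations are given as a unit quaternion [x, y, z, w].
In Python, from bench import status, vision, job, manip gives the robot as it stands. The module is installed in compiled form; this text tells all that it offers.
- The arm moves only by the tool apply_moves, never from a script. Its argument "commands" is text: rows parted by semicolons, each of 7 numbers parted by spaces: the shift along the world's x, y, z normalised to -1 to 1, where 1 is 12 cm, then the turn, a rotation vector about the world's x, y, z normalised to -1 to 1, where 1 is 60 degrees, then the opening, from -1 (shut) to 1 (fully open), so that 0 is half open. A call has 1 to 5 rows; each row is the pose to reach, as a shift and turn from the pose commanded when the call began; what a row does not reach only later rows make up. A row lasts 1/10 s, in which the tool goes at most 50 mm and 8.59 degrees, less where a joint would pass 70% of its speed; a pose out of reach is approached as far as the arm can. A call with a number of a shift or a turn outside -1 to 1 is refused whole. A call with a gripper value outside its range is refused whole. The fingers move at their own pace and stop on an object; "squeeze" is the grip in N (left out, the last holds). Time passes only in rows, so rows that repeat a pose let the fingers close. It gives the time, the measured TCP pose, the force and the opening at its end, in the units of the state.
- status.state(): the state, without advancing time (a new reading comes with each control period).
- vision.read_camera(name): name is "scene" or "top" or "wrist"; returns a dict with "image" (420x560x3 uint8, red, green, blue), "z_map" (420x560 float32, mm along the optical axis (not along the pixel's ray), 0 where there is no reading), "fx", "fy", "cx", "cy" (pixels), "dist_coeffs" ([k1, k2, p1, p2, k3] as OpenCV has them; the pictures are not rectified), "view" (4x4, takes a point from world to camera coordinates); the wrist camera has in their place "mount" (4x4, takes a point from camera to tool coordinates, whose origin is the TCP and whose axes are the flange's). Camera axes: x right, y up, looking along -z (the intrinsics and any distortion apply to the point x, -y, -z); pixel columns grow to the right and rows downward; lengths in mm; the calibration is good to about 2 mm. A picture is of the moment at which its call begins: read the wrist's pose just before it.
- job.hand_in(): hands the job in, once; it reports no verdict.
The state is a dict: "t": time; "joints": joint angles; "joint_vel": joint speeds; "effort": joint torques, N m; "position": TCP position; "tcp_rot": TCP orientation; "contact_force": force on the tool from outside, world axes, zero at the start; "torque": the same for the moment, N m; "opening": opening from 0.0 (shut) to 1.0 (fully open).
Only numpy, scipy, OpenCV 4.12 (cv2) and the standard library are available. Lean on these libraries where they do the work, as an engineer would, in place of code of your own. Each camera call takes 0.05 s, during which the arm holds its last target.

## Working session

There is one attempt and no reset: what is moved stays moved. The work goes in short steps, Python scripts to look and compute and a tool call to move; the robot and the scene stay as the last step left them, time stands still between calls to the robot, and variables do not carry over. Pictures are saved under pics/ and viewed, and the job is handed in when it is done.

Besides the shell and the picture viewer there is one more tool, called as name(argument=value, ...) on one line, values as JSON. apply_moves: Moves the arm, as the interface text tells. Its arguments: {"type":"object","properties":{"commands":{"type":"string"},"squeeze":{"type":"number"}},"required":["commands"]}

```bash
mkdir -p pics; cat > h.py <<'E'
import numpy as np, cv2
from bench import status, vision, job, manip
from scipy.spatial.transform import Rotation as R
def cam(n):
    st=status.state(); c=vision.read_camera(n); c['st']=st
    if 'view' in c: c['view']=np.array(c['view']).reshape(4,4); c['c2w']=np.linalg.inv(c['view'])
    else:
        T=np.eye(4); T[:3,:3]=R.from_quat(st['tcp_rot']).as_matrix(); T[:3,3]=st['position']
        c['c2w']=T@np.array(c['mount']).reshape(4,4); c['view']=np.linalg.inv(c['c2w'])
    c['K']=np.array([[c['fx'],0,c['cx']],[0,c['fy'],c['cy']],[0,0,1.]]); c['d']=np.array(c['dist_coeffs'],float)
    return c
def save(c,f,crop=None,s=1):
    im=c['image'][...,::-1]
    if crop: x0,y0,x1,y1=crop; im=im[y0:y1,x0:x1]
    im=cv2.resize(im,None,fx=s,fy=s,interpolation=cv2.INTER_CUBIC) if s!=1 else im
    cv2.imwrite('pics/'+f,im)
def rays(c,px):
    px=np.atleast_2d(np.array(px,float))
    u=cv2.undistortPoints(px.reshape(-1,1,2),c['K'],c['d']).reshape(-1,2)
    d=np.c_[u[:,0],-u[:,1],-np.ones(len(u))]@c['c2w'][:3,:3].T
    return c['c2w'][:3,3],d
def onz(c,px,z):
    o,d=rays(c,px); return o+d*((z-o[2])/d[:,2])[:,None]
def proj(c,P):
    P=np.atleast_2d(np.array(P,float)); q=P@c['view'][:3,:3].T+c['view'][:3,3]
    q=q*[1,-1,-1]
    return cv2.projectPoints(q,np.zeros(3),np.zeros(3),c['K'],c['d'])[0].reshape(-1,2)
def pts(c,px):
    px=np.atleast_2d(px); o,d=rays(c,px); z=np.array([c['z_map'][int(round(v)),int(round(u))] for u,v in px])
    return o+d*z[:,None]
E
python3 - <<'E'
from h import *
print(status.state(), manip.grip_depth)
for n in ('scene','top','wrist'):
    c=cam(n); save(c,n+'0.png'); print(n,c['fx'],c['cx'],c['cy'],c['d'],c['c2w'].round(3).tolist())
    np.savez(n+'0.npz',**{k:v for k,v in c.items() if k!='st'})
E
```

```text
{'t': 0.0, 'joints': array([-1.24996615e+00,  3.20301824e-01,  1.56568641e+00,  4.23899265e-06,
        1.25739403e+00, -1.99775719e-02]), 'joint_vel': array([-6.72249702e-04,  2.07098395e-05,  1.05069997e-03, -5.95123531e-04,
        7.44463112e-04, -3.63750660e-04]), 'effort': array([-1.63366349e-03, -4.15533721e+01, -2.34167093e+01, -5.99186774e-05,
        8.27691372e-03, -1.88204694e-06]), 'position': array([ 192.05583602, -541.46908047,  230.47369454]), 'tcp_rot': array([ 9.85516075e-01,  1.69579672e-01, -1.32102146e-04, -8.85001665e-04]), 'contact_force': array([0.48612926, 0.12738036, 0.08656114]), 'torque': array([-0.03262357,  0.04539416, -0.0100685 ]), 'opening': 0.9975245973379329} 18.700000000000003
scene 470.89417533728556 276.1852982400806 202.9276861190025 [-0.0284849  0.         0.         0.         0.       ] [[-0.856, -0.333, 0.396, 882.521], [0.518, -0.565, 0.642, 970.974], [0.01, 0.755, 0.656, 989.753], [0.0, 0.0, 0.0, 1.0]]
top 425.97352584034155 277.66973005283313 208.63469684428793 [-0.01012423  0.          0.          0.          0.        ] [[-0.023, 0.988, -0.153, 166.437], [-1.0, -0.021, 0.013, 138.711], [0.01, 0.153, 0.988, 1443.972], [0.0, 0.0, 0.0, 1.0]]
wrist 314.2276362386696 278.74843676276464 213.80418131771992 [-0.01150792  0.          0.          0.          0.        ] [[0.334, 0.9, 0.282, 264.775], [-0.943, 0.319, 0.097, -515.453], [-0.002, -0.298, 0.955, 372.622], [0.0, 0.0, 0.0, 1.0]]
```

View pics/scene0.png

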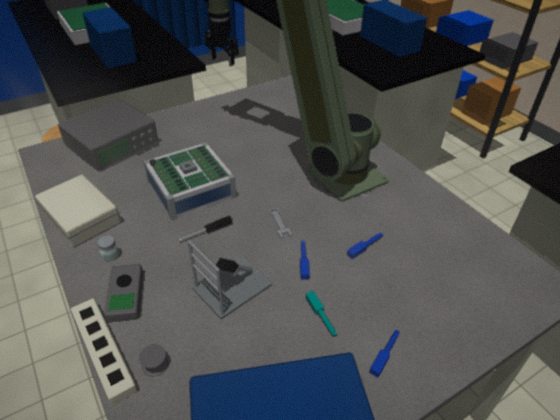

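View pics/top0.png

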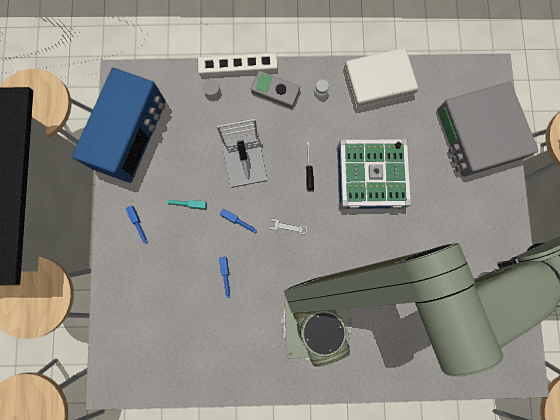

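View pics/wrist0.png

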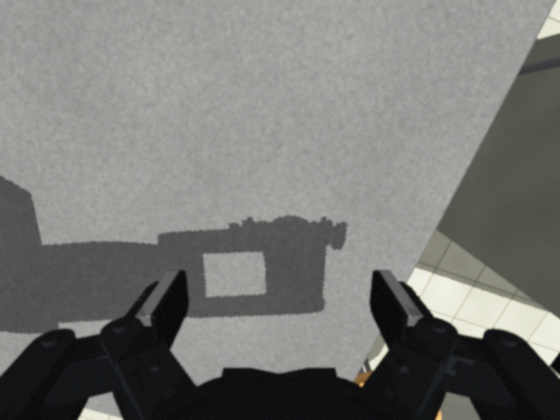

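The scene camera shows the key's black handle at (228,266) on its rest behind the wire hoop, the trainer at (190,175), and the screwdriver at (210,229). In the top view the handle is at (242,150), the trainer at (375,172), and the knob at (398,145). The look-alikes are the blue tools, top (136,225), (238,220), (225,277), and the turquoise one at (187,204). The only black-handled tool on a grey rest is the one at (242,150). I'll confirm that with enlarged crops.

```bash
python3 - <<'E'
from h import *
c=dict(np.load('top0.npz')); save(c,'topc.png',(200,105,280,200),7)
save(c,'topt.png',(325,125,425,220),6)
c=dict(np.load('scene0.npz')); save(c,'scc.png',(170,220,290,320),6); save(c,'sct.png',(135,135,245,220),6)
E
```

```text
(no output)
```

View pics/topc.png

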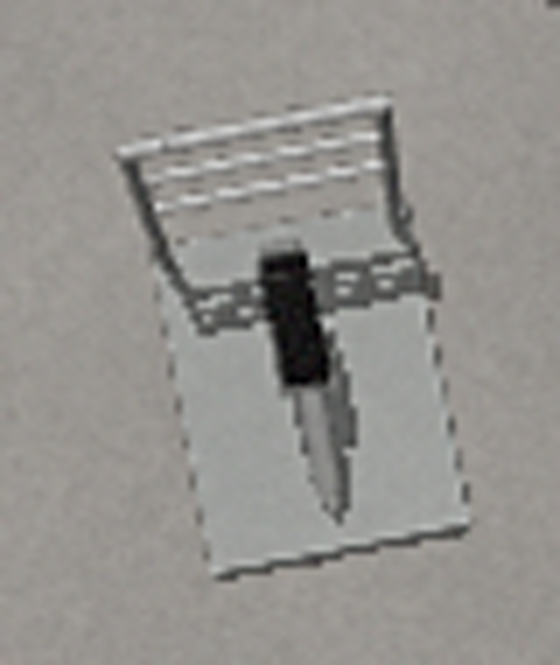

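View pics/topt.png

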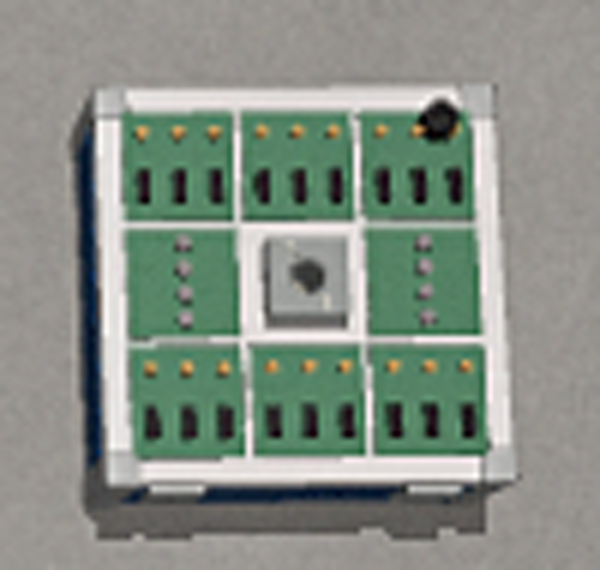

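View pics/scc.png

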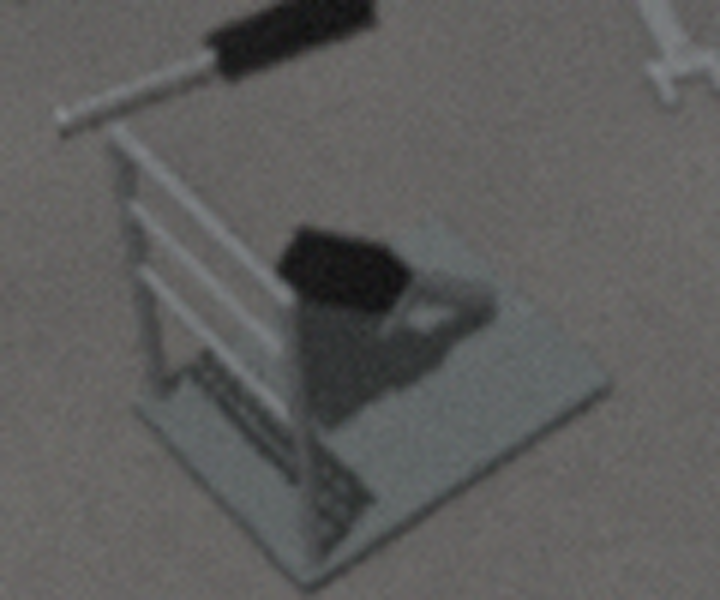

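View pics/sct.png

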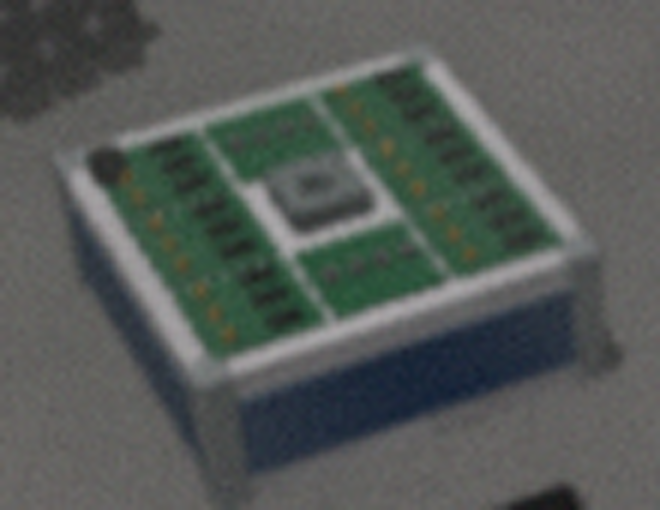

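The crops confirm it. The black handle (top 242,150) lies on the grey rest with its shaft down to (248,178), and the hoop is beyond it. The trainer's bore is at top (376,171), with ticks beside it, and the knob is at (398,145). Next I measure.

```bash
python3 - <<'E'
from h import *
for n in('top','scene'):
    c=dict(np.load(n+'0.npz')); im=c['image'].astype(int)
    g=((im[...,1]>im[...,0]*1.25)&(im[...,1]>im[...,2]*1.1)).astype(np.uint8)
    box=(325,125,425,220) if n=='top' else (135,135,245,220)
    m=np.zeros_like(g); x0,y0,x1,y1=box; m[y0:y1,x0:x1]=g[y0:y1,x0:x1]
    m=cv2.morphologyEx(m,cv2.MORPH_OPEN,np.ones((2,2)))
    p=np.argwhere(m)[:,::-1]; w=onz(c,p,93)[:,:2].astype(np.float32)
    r=cv2.minAreaRect(w); print(n,'green',r,len(w))
    mm=(np.abs(w-np.array(r[0]))<125).all(1)
    # rest handle: dark
    dk=(im.max(2)<45).astype(np.uint8)
    box=(225,130,260,165) if n=='top' else (205,250,250,280)
    m=np.zeros_like(dk); x0,y0,x1,y1=box; m[y0:y1,x0:x1]=dk[y0:y1,x0:x1]
    p=np.argwhere(m)[:,::-1]
    q=p.mean(0); print('handle px',q,'z93',onz(c,q,93+ (0)).round(1),len(p)); 
    zm=c['z_map'][m>0]; pp=pts(c,p); print(np.median(pp,0),np.percentile(pp,[5,95],axis=0).round(0))
# top details
c=dict(np.load('top0.npz'))
f=lambda u,v:(325+u/6-.4,125+v/6-.4)
print('bore',onz(c,f(309,276),100)); print('block corners',onz(c,[f(265,239),f(346,237),f(350,318),f(270,320)],100).round(1))
k=lambda u,v:(200+u/7-.4,105+v/7-.4)
print('base front corners',onz(c,[k(215,577),k(468,530),k(435,290)],5).round(1))
print('hoop top',onz(c,[k(122,152),k(388,100)],179).round(1))
print('shaft bottom',onz(c,[k(340,520)],20).round(1),'handle low end',onz(c,[k(304,385)],80),'hi',onz(c,[k(284,246)],125))
c=dict(np.load('scene0.npz'));f=lambda u,v:(170+u/6-.4,220+v/6-.4)
print('hoop sc',onz(c,[f(118,130),f(293,298)],179))
f=lambda u,v:(135+u/6-.4,135+v/6-.4)
print('bore sc',onz(c,[f(316,185)],100),onz(c,[f(267,185),f(335,155),f(370,188),f(298,220)],100))
E
```

```text
top green ((487.07110595703125, -203.833984375), (191.366943359375, 187.4983367919922), 88.89344024658203) 2208
handle px [241.89915966 150.45378151] z93 [[570.9 233.1  93. ]] 119
[566.64847553 231.57976576 105.71582465] [[546. 222.  83.]
 [592. 244. 122.]]
scene green ((494.160888671875, -185.9644775390625), (187.46461486816406, 188.32652282714844), 89.07730102539062) 1391
handle px [226.85365854 265.27317073] z93 [[571.7 234.5  93. ]] 205
[576.44902811 243.8168931  105.74346012] [[552. 233.  80.]
 [594. 249. 121.]]
bore [[ 492.51391594 -202.06590878  100.        ]]
block corners [[ 513.6 -179.3  100. ]
 [ 513.8 -223.5  100. ]
 [ 468.8 -222.9  100. ]
 [ 468.6 -179.5  100. ]]
base front corners [[467.9 280.4   5. ]
 [488.9 155.6   5. ]
 [611.9 169.7   5. ]]
hoop top [[624.1 303.2 179. ]
 [645.8 185.3 179. ]]
shaft bottom [[491.9 217.8  20. ]] handle low end [[543.57266295 230.56289944  80.        ]] hi [[597.0618853  236.01566394 125.        ]]
hoop sc [[644.69361749 191.09110636 179.        ]
 [623.18418706 306.11902691 179.        ]]
bore sc [[ 493.88194819 -198.01930595  100.        ]] [[ 516.14017666 -211.12084469  100.        ]
 [ 474.50991014 -217.86160345  100.        ]
 [ 470.43108039 -181.14213939  100.        ]
 [ 513.96993275 -174.44368925  100.        ]]
```

apply_moves(commands="0.25 0.25 0.05 0 0 0.14 1; 0.5 0.5 0.1 0 0 0.28 1; 0.75 0.75 0.15 0 0 0.42 1; 1 1 0.2 0 0 0.56 1; 1 1 0.2 0 0 0.7 1")

```text
t: 0.65
position: [315.2, -418.9, 256.1]
tcp_rot: [0.856, 0.516, 0.001, 0.0]
contact_force: [0.1, -1.6, -0.2]
opening: 0.999
```

apply_moves(commands="0.25 0.25 0.05 0 0 0.14 1; 0.5 0.5 0.1 0 0 0.28 1; 0.75 0.75 0.15 0 0 0.42 1; 1 1 0.2 0 0 0.56 1; 1 1 0.2 0 0 0.7 1")

```text
t: 1.15
position: [435.4, -298.8, 279.9]
tcp_rot: [0.614, 0.789, 0.001, 0.001]
contact_force: [-1.1, 0.4, 0.6]
opening: 0.998
```

apply_moves(commands="0.1 0.25 0 0 0 0.14 1; 0.2 0.5 0 0 0 0.28 1; 0.2 0.75 0 0 0 0.42 1; 0.2 1 0 0 0 0.5 1; 0.2 1 0 0 0 0.5 1")

```text
t: 1.65
position: [455.8, -179.1, 279.3]
tcp_rot: [0.393, 0.92, 0.001, -0.001]
contact_force: [-0.0, -0.7, -0.2]
opening: 0.999
```

```bash
python3 - <<'E'
from h import *
c=cam('wrist'); print(c['st']); save(c,'w1.png'); np.savez('w1.npz',**{k:v for k,v in c.items() if k!='st'})
print(proj(c,[492,-201,100]))
E
```

```text
{'t': 1.65, 'joints': array([-3.98634302e-01,  1.56197120e-01,  1.66399813e+00,  1.28212277e-03,
        1.32258243e+00, -1.16293688e+00]), 'joint_vel': array([-0.04596343,  0.01847737, -0.02707467, -0.04419275, -0.01920516,
        0.02066415]), 'effort': array([  1.11510471, -33.35646629, -23.59839857,   0.25354866,
         0.10646721,  -0.12000009]), 'position': array([ 455.79511276, -179.06610052,  279.25099291]), 'tcp_rot': array([ 3.92551903e-01,  9.19729453e-01,  6.18581560e-04, -5.95370583e-04]), 'contact_force': array([-0.04041067, -0.66658142, -0.15560538]), 'torque': array([ 0.01677041, -0.03377124, -0.0443323 ]), 'opening': 0.9991201564976767}
[[287.56736533 228.92751854]]
```

View pics/w1.png

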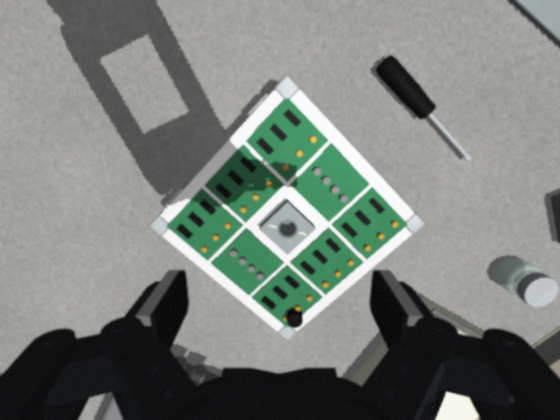

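The wrist view shows the trainer with its bore near (288,229), where the top-view estimate predicted (287.6,228.9). The case corners are at (287,85), (416,223), (288,332) and (160,225), and the knob is at (294,318).

```bash
python3 - <<'E'
from h import *
c=dict(np.load('w1.npz')); save(c,'w1c.png',(252,194,324,264),8)
im=c['image'].astype(int)
g=((im[...,1]>im[...,0]*1.3)&(im[...,1]>im[...,2]*1.1)).astype(np.uint8)
m=np.zeros_like(g); m[90:325,150:420]=g[90:325,150:420]
p=np.argwhere(cv2.morphologyEx(m,cv2.MORPH_OPEN,np.ones((2,2))))[:,::-1]
w=onz(c,p,93)[:,:2].astype(np.float32); print(cv2.minAreaRect(w))
# bore dark blob
gr=im.sum(2)/3; s=gr[215:243,274:302]; print(s.min()); b=(s<75).astype(np.uint8)
n,l,st,ce=cv2.connectedComponentsWithStats(b); print(st[1:],ce[1:]+[274,215])
print('block',onz(c,[(288,229)],100))
E
```

```text
((491.29949951171875, -200.06646728515625), (188.83401489257812, 189.41717529296875), 89.14753723144531)
57.0
[[  7   9  14  11 126]] [[287.55555556 229.01587302]]
block [[ 492.39840639 -200.73487015  100.        ]]
```

View pics/w1c.png

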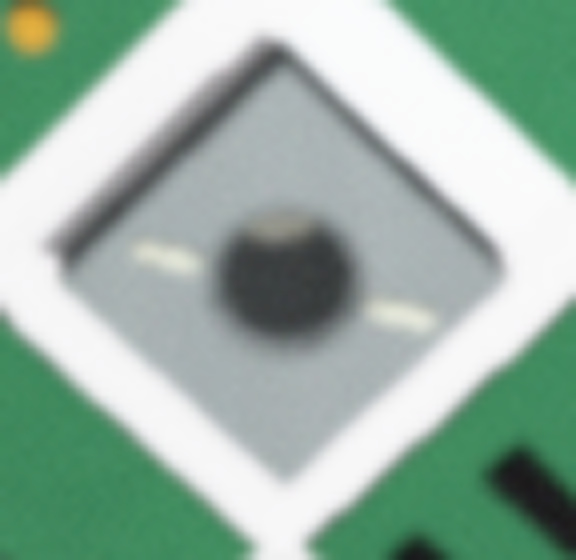

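```bash
python3 - <<'E'
from h import *
c=dict(np.load('w1.npz'))
f=lambda u,v:(252+u/8-.45,194+v/8-.45)
print('bore',onz(c,f(286.5,276),100))
t=onz(c,[f(167,257),f(401,316)],100); d=t[1]-t[0]; print(t.mean(0),np.degrees(np.arctan2(d[1],d[0])))
q=onz(c,[f(270,38),f(505,265),f(283,482),f(60,268)],100); print(q,q.mean(0)); 
for i in range(4):
    d=q[(i+1)%4]-q[i]; print(np.degrees(np.arctan2(d[1],d[0])),np.hypot(*d[:2]))
q=onz(c,[(160,225),(287,85),(416,223),(288,333)],90)
for i in range(4):
    d=q[(i+1)%4]-q[i]; print(np.degrees(np.arctan2(d[1],d[0])),np.hypot(*d[:2]))
E
```

```text
bore [[ 491.13239471 -200.42777302  100.        ]]
[ 491.9995928  -201.71937146  100.        ] 28.747446089275563
[[ 466.31917672 -178.04613616  100.        ]
 [ 511.44672431 -178.80785721  100.        ]
 [ 512.05024596 -222.62312077  100.        ]
 [ 468.12751326 -220.83808555  100.        ]] [ 489.48591507 -200.07879992  100.        ]
-0.9670203542973729 45.13397578857346
-89.21084449058691 43.819419891483136
177.67276017061292 43.95898996349219
92.4198112780117 42.83014141839537
89.66212413804976 202.43623012040126
-0.8290652757930974 203.96355366472858
-90.47078079428046 203.27844334654225
178.9328331872349 203.5010134965587
```

apply_moves(commands="0.05 0.35 0 0 0 0.12 1; 0.1 0.7 0 0 0 0.24 1; 0.2 1 0 0 0 0.36 1; 0.2 1 0 0 0 0.47 1")

```text
t: 2.1
position: [481.3, -59.5, 279.2]
tcp_rot: [0.155, 0.988, 0.001, 0.0]
contact_force: [0.0, -1.0, 0.5]
opening: 1.002
```

apply_moves(commands="0.05 0.35 0 0 0 0.12 1; 0.15 0.7 0 0 0 0.24 1; 0.25 1 0 0 0 0.36 1; 0.25 1 0 0 0 0.47 1")

```text
t: 2.5
position: [511.8, 60.8, 278.8]
tcp_rot: [-0.09, 0.996, 0.001, 0.0]
contact_force: [-0.1, -0.7, 0.6]
opening: 0.997
```

apply_moves(commands="0.05 0.35 0 0 0 0 1; 0.15 0.7 0 0 0 0 1; 0.25 1 0 0 0 0 1; 0.25 1 0 0 0 0 1; 0.25 1 0 0 0 0 1")

```text
t: 3.0
position: [540.6, 177.6, 278.6]
tcp_rot: [-0.087, 0.996, -0.001, -0.001]
contact_force: [0.4, -0.3, 0.0]
opening: 1.0
```

```bash
python3 - <<'E'
from h import *
c=cam('wrist'); print(c['st']['t'],c['st']['position'],c['st']['tcp_rot'],c['st']['joints']); save(c,'w2.png'); np.savez('w2.npz',**{k:v for k,v in c.items() if k!='st'})
print(proj(c,[571,234,93]))
E
```

```text
3.0 [540.61360629 177.6237075  278.60932105] [-8.65099075e-02  9.96250684e-01 -5.39542292e-04 -5.64534672e-04] [ 2.97695250e-01  2.85509717e-01  1.49444165e+00 -8.36581695e-04
  1.36297145e+00 -1.44616433e+00]
[[323.6574868  224.80031537]]
```

View pics/w2.png

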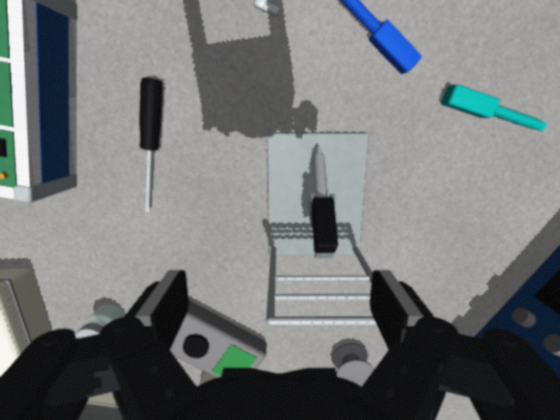

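The wrist view shows the key's black handle at (323,224), on the prediction of (324,225). Its blade end is near (319,148), and the hoop bars are at rows 277–322. Next I refine yaw and centre.

```bash
python3 - <<'E'
from h import *
c=dict(np.load('w2.npz')); im=c['image'].astype(int)
save(c,'w2c.png',(262,125,382,265),4)
q=onz(c,[(268,134),(366,133)],5); d=q[0]-q[1]; print(q,np.degrees(np.arctan2(d[1],d[0]))-90)
q=onz(c,[(266,322),(380,322)],179); d=q[0]-q[1]; print(q,np.degrees(np.arctan2(d[1],d[0]))-90)
b=np.zeros(im.shape[:2],np.uint8); b[190:258,305:345]=(im.max(2)<55)[190:258,305:345]
n,l,s,ce=cv2.connectedComponentsWithStats(b); i=1+s[1:,4].argmax(); print(s[i],ce[i])
p=np.argwhere(l==i)[:,::-1]
for r in range(198,252,6):
    x=p[p[:,1]==r][:,0]; print(r,x.min(),x.max())
E
```

```text
[[490.56696617 155.5591162    5.        ]
 [467.59237163 279.37093965   5.        ]] -169.487728652337
[[643.5059524  184.61886649 179.        ]
 [625.88343581 286.26136735 179.        ]] -170.1639826439549
[ 311  197   26   56 1246] [323.55136437 224.2247191 ]
198 314 331
204 311 333
210 311 333
216 311 334
222 312 334
228 313 336
234 314 336
240 314 336
246 315 335
```

View pics/w2c.png

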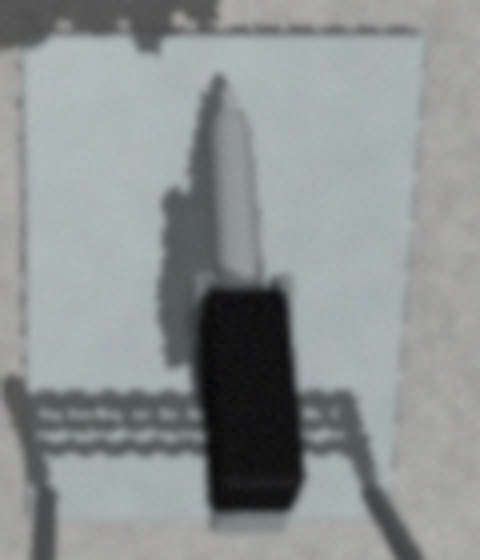

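apply_moves(commands="0.12 0.24 0 0 0 0 0.4; 0.25 0.47 0 0 0 0.005 0.4; 0.25 0.47 -0.3 0 0 0.005 0.4; 0.25 0.47 -0.6 0 0 0.005 0.4; 0.25 0.47 -0.6 0 0 0.005 0.4")

```text
t: 3.55
position: [567.4, 231.6, 202.4]
tcp_rot: [-0.088, 0.996, -0.002, -0.005]
contact_force: [-0.2, -0.4, -0.7]
opening: 0.699
```

```bash
python3 - <<'E'
from h import *
c=cam('wrist'); print(c['st']['t'],c['st']['position'],c['st']['tcp_rot'],c['st']['joints']); save(c,'w3.png')
T=np.linalg.inv(c['c2w'])
print(proj(c,[570.8,234,93]))
E
```

```text
3.55 [567.38812558 231.62794311 202.43129637] [-0.08810465  0.99609534 -0.00176266 -0.00534172] [ 3.69041159e-01  4.02991328e-01  1.51082050e+00 -4.50952988e-04
  1.23902289e+00 -1.37804675e+00]
[[280.1741389  215.68210568]]
```

View pics/w3.png

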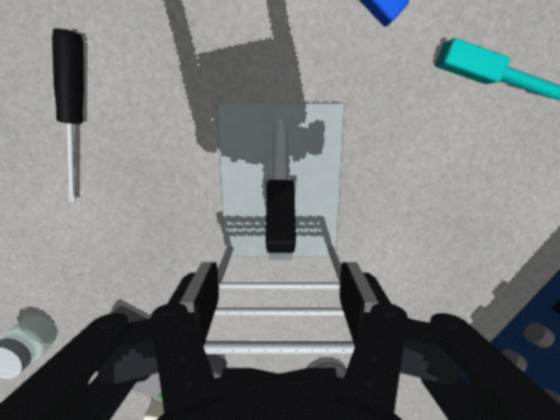

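The handle is centred between the open fingers at (280,215). I go on down.

apply_moves(commands="0 0 -0.25 0 0 0 0.4; 0 0 -0.5 0 0 0 0.4; 0 0 -0.5 0 0 0 0.4")

```text
t: 3.9
position: [569.1, 232.9, 146.1]
tcp_rot: [-0.088, 0.996, -0.001, -0.002]
contact_force: [0.2, -0.1, -0.4]
opening: 0.702
```

```bash
python3 - <<'E'
from h import *
s=status.state(); print(s['position'],R.from_quat(s['tcp_rot']).as_matrix().round(3).tolist(),s['contact_force'])
E
```

```text
[569.10223816 232.91335581 146.10714462] [[-0.984, -0.176, -0.004], [-0.176, 0.984, -0.002], [0.004, -0.001, -1.0]] [ 0.20037872 -0.12363588 -0.42820016]
```

apply_moves(commands="0.01 0.01 -0.2 0 0 0 0.4; 0.01 0.01 -0.4 0 0 0 0.4; 0.01 0.01 -0.59 0 0 0 0.4; 0.01 0.01 -0.59 0 0 0 0.4")

```text
t: 4.3
position: [571.3, 235.0, 76.7]
tcp_rot: [-0.089, 0.996, -0.0, -0.001]
contact_force: [0.2, -0.1, 0.7]
opening: 0.701
```

apply_moves(commands="0 0 0 0 0 0 -1; 0 0 0 0 0 0 -1; 0 0 0 0 0 0 -1; 0 0 0 0 0 0 -1; 0 0 0 0 0 0 -1", squeeze=50)

```text
t: 4.8
position: [573.2, 235.2, 79.3]
tcp_rot: [-0.089, 0.996, -0.0, 0.003]
contact_force: [1.0, -3.2, 6.3]
opening: 0.274
```

```bash
python3 - <<'E'
from h import *
s=status.state(); print(s['position'],s['contact_force'],s['torque'],s['opening'])
c=cam('wrist'); save(c,'w4.png')
E
```

```text
[573.24888879 235.21354623  79.32780575] [ 0.98730282 -3.21911358  6.31135805] [-0.68802196 -0.13611228  0.06269645] 0.27382005145338134
```

View pics/w4.png

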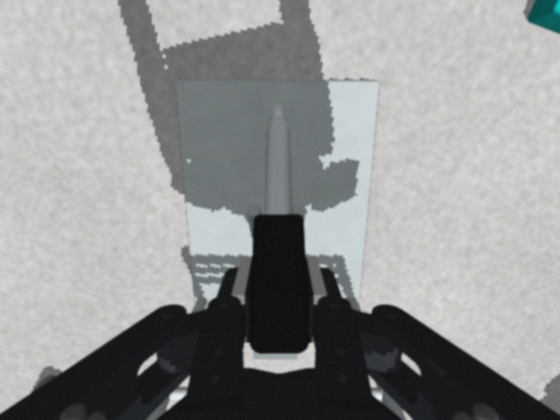

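apply_moves(commands="0 0 0.05 0 0 0 -1; 0 0 0.15 0 0 0 -1; 0 0 0.3 0 0 0 -1; 0 0 0.5 0 0 0 -1; 0 0 0.7 0 0 0 -1", squeeze=70)

```text
t: 5.35
position: [571.0, 236.3, 162.1]
tcp_rot: [-0.089, 0.996, 0.001, -0.0]
contact_force: [0.7, 0.1, -1.3]
opening: 0.271
```

apply_moves(commands="0 0 0.25 0 0 0 -1; 0 0 0.5 0 0 0 -1; 0 0 0.75 0 0 0 -1; 0 0 1 0 0 0 -1; 0 0 1 0 0 0 -1")

```text
t: 5.85
position: [572.9, 237.0, 286.5]
tcp_rot: [-0.089, 0.996, 0.002, 0.005]
contact_force: [-0.7, -0.1, -2.1]
opening: 0.272
```

```bash
python3 - <<'E'
from h import *
s=status.state(); print(s['t'],s['position'],s['joints'],s['contact_force'],s['torque'],s['opening'])
c=cam('wrist'); save(c,'w5.png'); c=cam('scene'); save(c,'s5.png',(150,150,300,300),4)
E
```

```text
5.85 [572.93373102 236.99900225 286.53785209] [ 3.73016046e-01  3.59881337e-01  1.36614701e+00  1.30403313e-03
  1.40487260e+00 -1.37664946e+00] [-0.67016598 -0.05452794 -2.12548662] [ 0.03438694 -0.04469396  0.03281787] 0.2718370360026515
```

View pics/w5.png

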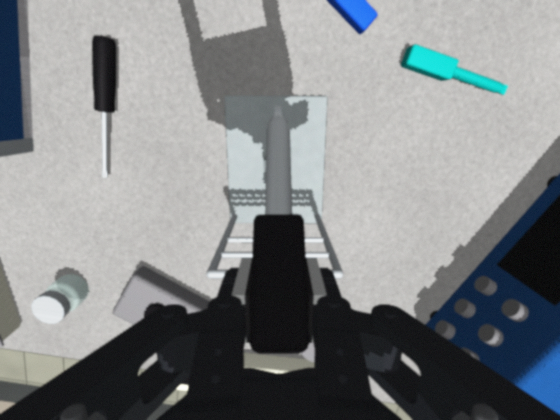

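View pics/s5.png

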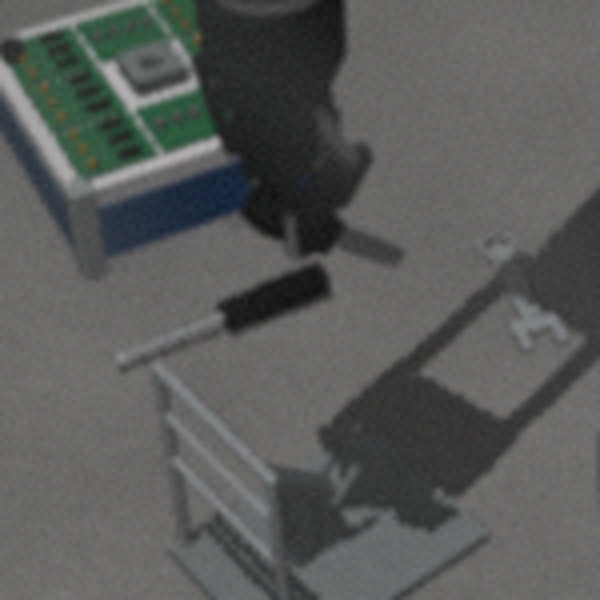

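apply_moves(commands="0 -0.1 0 0.025 -0.14 0 -1; 0 -0.3 0.02 0.05 -0.28 0 -1; 0 -0.5 0.04 0.075 -0.42 0 -1; 0 -0.7 0.05 0.1 -0.56 0 -1; 0 -0.9 0.05 0.125 -0.69 0 -1")

```text
t: 6.45
position: [569.2, 126.9, 285.1]
tcp_rot: [-0.083, 0.929, 0.032, 0.359]
contact_force: [1.0, 0.8, -2.3]
opening: 0.27
```

```bash
python3 - <<'E'
from h import *
s=status.state(); print(s['t'],s['position'],s['joints'],s['contact_force'],s['torque'],s['opening'])
c=cam('wrist'); save(c,'w6.png'); T=np.array(c['mount']).reshape(4,4)
k={'view':np.linalg.inv(T),'K':c['K'],'d':c['d']}
print(proj(k,[[76.6,0,60.5],[2.4,0,-13.7],[2.4+53,0,-13.7+53]]))
A=R.from_quat(s['tcp_rot']).as_matrix(); kz=A@np.array([-.7071,0,-.7071]); print('kz',kz,'y',A[:,1])
E
```

```text
6.45 [569.22297433 126.89029876 285.06261464] [ 0.21114102  0.01519394  2.0253008  -0.05917474  0.36520523 -1.4916759 ] [ 1.03598335  0.8486936  -2.2961562 ] [-0.026254    0.53883579  0.0279219 ] 0.2698803142851824
[[277.58615849 114.51310117]
 [277.37587537 283.65430782]
 [277.5370681  153.38620293]]
kz [0.04794148 0.00831506 0.99880593] y [-1.78333803e-01  9.83969979e-01  3.68257643e-04]
```

View pics/w6.png

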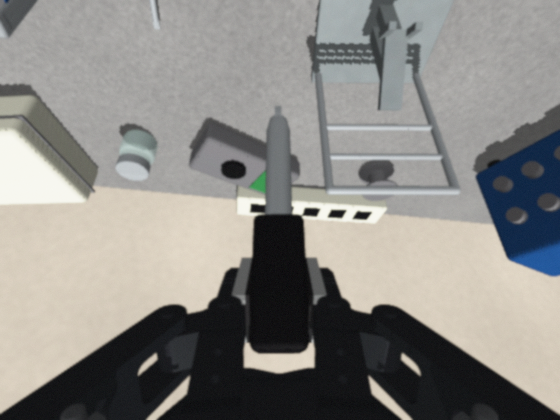

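```bash
python3 - <<'E'
from h import *
c=cam('wrist'); T=np.array(c['mount']).reshape(4,4)
k=dict(c); k['c2w']=T
px=[(278,r) for r in (108,111,114,120,125,130,140,150,160,170,180,190,200,208,220,230,250,270)]
P=pts(k,px)
for a,b in zip(px,P): print(a,b.round(1))
P=P[5:13]; v=np.linalg.svd(P-P.mean(0))[2][0]; print(v,np.degrees(np.arctan2(v[2],v[0])))
c0=np.linalg.inv(T); print('cam pos',T[:3,3])
E
```

```text
(278, 108) [80.2  0.3 54.1]
(278, 111) [78.5  0.3 53. ]
(278, 114) [76.8  0.3 51.4]
(278, 120) [73.5  0.3 46.3]
(278, 125) [70.8  0.3 44.9]
(278, 130) [68.2  0.3 41.4]
(278, 140) [63.   0.3 36.6]
(278, 150) [58.1  0.3 31.3]
(278, 160) [53.2  0.3 27.6]
(278, 170) [48.7  0.3 22.4]
(278, 180) [44.3  0.3 18. ]
(278, 190) [40.2  0.3 12.6]
(278, 200) [35.8  0.3  9.7]
(278, 208) [32.8  0.3  5.9]
(278, 220) [29.8  0.3 -3.6]
(278, 230) [26.4  0.3 -7.9]
(278, 250) [ 19.    0.3 -13.3]
(278, 270) [ 12.9   0.3 -20.6]
[-7.07093068e-01  3.05760234e-04 -7.07120428e-01] -134.9988915131539
cam pos [  75.91968403    0.6507524  -141.55751615]
```

```bash
cat >> h.py <<'E'
TIP=np.array([76.4,0.3,60.0])
def goal45(tip,psi):
    p=np.radians(psi); z=np.array([np.cos(p),np.sin(p),-1])/2**.5; y=np.array([-np.sin(p),np.cos(p),0]); A=np.c_[np.cross(y,z),y,z]
    return np.array(tip)-A@TIP, A
def goaldown(tcp,yawy):
    p=np.radians(yawy); y=np.array([np.cos(p),np.sin(p),0]); z=np.array([0,0,-1.]); return np.array(tcp,float),np.c_[np.cross(y,z),y,z]
def cmd(g):
    s=status.state(); A=R.from_quat(s['tcp_rot']).as_matrix()
    print('t',s['t'],'pos',s['position'].round(1),'F',s['contact_force'].round(1),'T',s['torque'].round(2),'op',round(s['opening'],3),'j',s['joints'].round(2))
    print('shift',((g[0]-s['position'])/120).round(3),'rv',(np.degrees(R.from_matrix(g[1]@A.T).as_rotvec())/60).round(3))
E
python3 - <<'E'
from h import *
g=goal45([491.5,-200.8,160],0); print(g[0]); cmd(g)
E
```

```text
[ 503.09655121 -201.1         256.44936495]
t 6.55 pos [562.1 123.8 276.4] F [-1.6 -0.2 -3.2] T [-0.13  0.6   0.03] op 0.264 j [ 0.21  0.01  2.04 -0.06  0.37 -1.49]
shift [-0.491 -2.708 -0.166] rv [ 0.006 -0.066 -0.168]
```

apply_moves(commands="-0.05 -0.3 0.02 0 -0.03 -0.04 -1; -0.1 -0.6 0.04 0 -0.06 -0.08 -1; -0.15 -0.85 0.04 0.006 -0.066 -0.12 -1; -0.2 -1 0.04 0.006 -0.066 -0.168 -1; -0.2 -1 0.04 0.006 -0.066 -0.168 -1")

```text
t: 7.05
position: [545.8, 6.6, 289.2]
tcp_rot: [-0.0, 0.921, 0.0, 0.389]
contact_force: [0.5, -0.3, -1.8]
opening: 0.272
```

apply_moves(commands="-0.05 -0.3 0 0 0 0 -1; -0.1 -0.6 0 0 0 0 -1; -0.15 -0.85 0 0 0 0 -1; -0.15 -1 0 0 0 0 -1; -0.15 -1 0 0 0 0 -1")

```text
t: 7.55
position: [529.9, -114.5, 291.2]
tcp_rot: [0.002, 0.92, 0.001, 0.391]
contact_force: [-0.2, -0.2, -0.7]
opening: 0.27
```

```bash
python3 - <<'E'
from h import *
g=goal45([491.5,-200.8,150],0); print(g[0]); cmd(g)
E
```

```text
[ 503.09655121 -201.1         246.44936495]
t 7.55 pos [ 529.9 -114.5  291.2] F [-0.2 -0.2 -0.7] T [-0.03  0.52  0.02] op 0.27 j [-0.4  -0.06  2.12  0.75  0.42 -2.56]
shift [-0.223 -0.722 -0.373] rv [-0.004  0.017  0.003]
```

```bash
python3 - <<'E'
from h import *
g=goal45([491.5,-200.8,150],-20); print(g[0]); cmd(g)
E
```

```text
[ 502.29458756 -205.04816189  246.44936495]
t 7.55 pos [ 529.9 -114.5  291.2] F [-0.2 -0.2 -0.7] T [-0.03  0.52  0.02] op 0.27 j [-0.4  -0.06  2.12  0.75  0.42 -2.56]
shift [-0.23  -0.755 -0.373] rv [-0.001  0.018 -0.33 ]
```

Joint 6 is close to its limit, so I turn the hand towards the radial direction (about −20°).

apply_moves(commands="0 0 0 0 0 -0.13 -1; -0.05 -0.2 0 0 0.01 -0.26 -1; -0.1 -0.4 0 0 0.018 -0.33 -1; -0.23 -0.65 0 0 0.018 -0.33 -1; -0.23 -0.755 0 0 0.018 -0.33 -1")

```text
t: 8.05
position: [501.4, -202.6, 290.5]
tcp_rot: [0.157, 0.911, -0.066, 0.376]
contact_force: [0.9, 0.1, -1.3]
opening: 0.269
```

```bash
python3 - <<'E'
from h import *
g=goal45([491.5,-200.8,150],-20); print(g[0]); cmd(g)
c=cam('wrist'); save(c,'w7.png'); c=cam('scene'); save(c,'s7.png',(120,80,260,220),4)
cmd(g)
E
```

```text
[ 502.29458756 -205.04816189  246.44936495]
t 8.05 pos [ 501.4 -202.6  290.5] F [ 0.9  0.1 -1.3] T [0.23 0.52 0.05] op 0.269 j [-0.45 -0.07  2.12  0.23  0.32 -1.87]
shift [ 0.008 -0.021 -0.367] rv [ 0.002 -0.004 -0.007]
t 8.15 pos [ 502.1 -203.1  290.7] F [-0.8 -0.9 -1.2] T [0.13 0.47 0.  ] op 0.271 j [-0.45 -0.07  2.12  0.23  0.32 -1.87]
shift [ 0.002 -0.016 -0.369] rv [ 0.001 -0.003 -0.005]
```

View pics/w7.png

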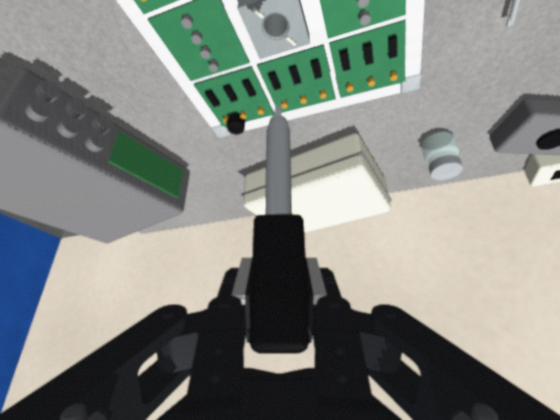

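View pics/s7.png

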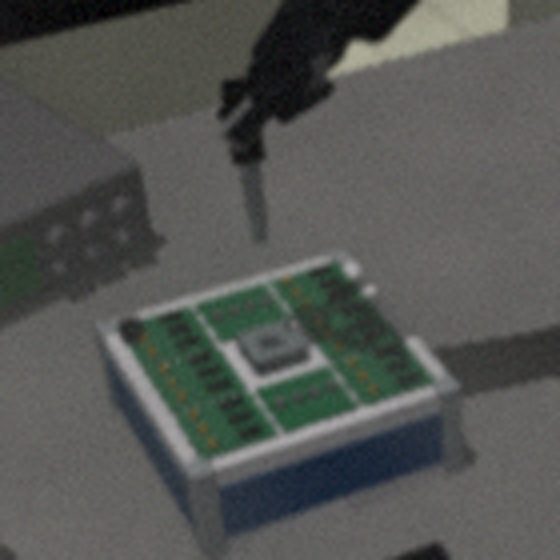

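The wrist view shows the key vertical, with the bore at (275,25) almost in column with the blade tip at (278,112). The scene view shows the key hanging above the block. I go lower and recheck.

apply_moves(commands="0 -0.01 -0.15 0 0 0 -1; 0 -0.016 -0.3 0 0 0 -1; 0 -0.016 -0.5 0 0 0 -1; 0 -0.016 -0.6 0 0 0 -1; 0 -0.016 -0.6 0 0 0 -1")

```text
t: 8.65
position: [501.1, -202.9, 216.3]
tcp_rot: [0.157, 0.912, -0.065, 0.374]
contact_force: [0.1, 0.1, -1.0]
opening: 0.27
```

apply_moves(commands="0 0 0 0 0 0 -1; 0 0 0 0 0 0 -1")

```text
t: 8.85
position: [502.7, -204.5, 220.6]
tcp_rot: [0.157, 0.91, -0.067, 0.377]
contact_force: [0.0, 1.0, -1.8]
opening: 0.275
```

```bash
python3 - <<'E'
from h import *
g=goal45([491.5,-200.8,112],-20); cmd(g)
c=cam('wrist'); save(c,'w8.png'); save(c,'w8c.png',(218,30,338,130),6); np.savez('w8.npz',**{k:v for k,v in c.items() if k!='st'})
print('bore proj',proj(c,[491.5,-200.8,100]))
c=cam('scene'); save(c,'s8.png',(150,110,230,190),7);np.savez('s8.npz',**{k:v for k,v in c.items() if k!='st'}); print(proj(c,[[491.5,-200.8,100]]))
c=cam('top'); save(c,'t8.png',(335,135,415,215),7); print(proj(c,[[491.5,-200.8,100]]))
E
```

```text
t 8.85 pos [ 502.7 -204.5  220.6] F [ 0.   1.  -1.8] T [ 0.19  0.49 -0.01] op 0.275 j [-0.45  0.02  2.24  0.69  0.12 -2.34]
shift [-0.003 -0.004 -0.102] rv [ 0.003  0.    -0.007]
bore proj [[277.26573399  87.69827129]]
[[187.61814596 164.75603478]]
[[375.73026754 170.91186481]]
```

View pics/w8c.png

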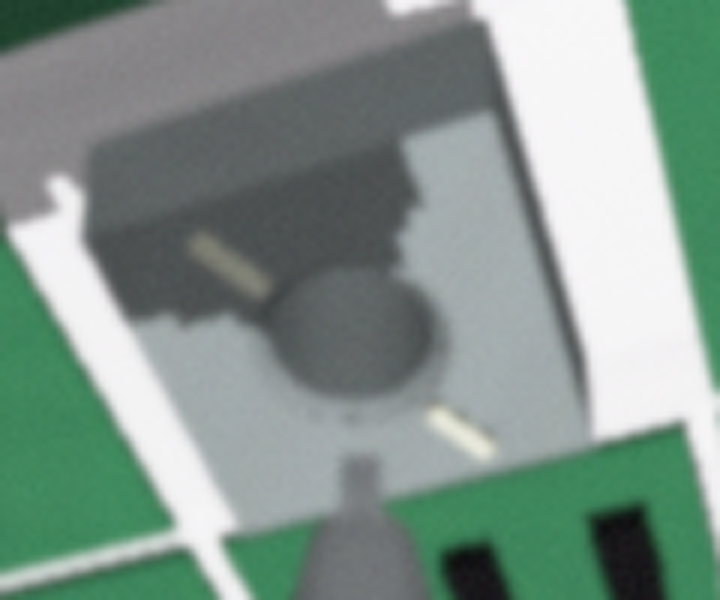

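View pics/s8.png

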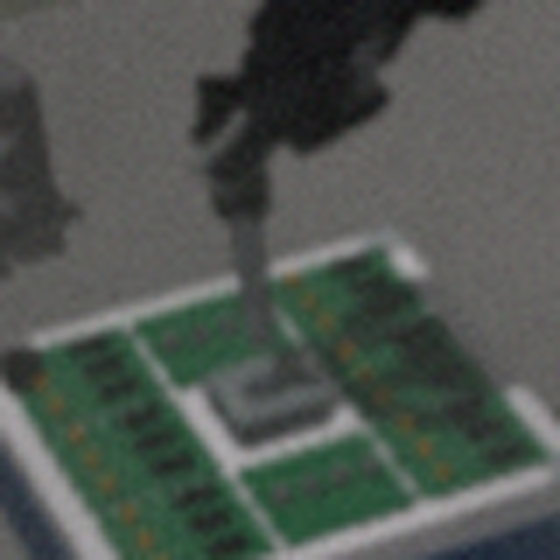

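View pics/t8.png

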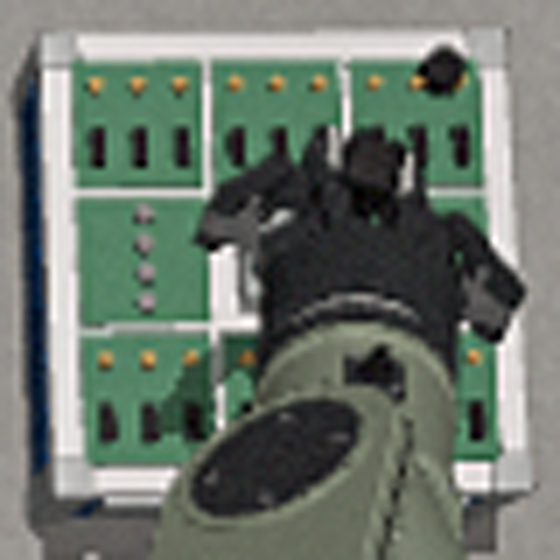

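```bash
cat > fk.py <<'E'
import numpy as np
from scipy.spatial.transform import Rotation as R
from scipy.optimize import least_squares
J=[[-1.24996615,.320301824,1.56568641,0,1.25739403,-.0199775719],[-.398634302,.15619712,1.66399813,.00128,1.32258243,-1.16293688],
[.29769525,.285509717,1.49444165,-.00083658,1.36297145,-1.44616433],[.369041159,.402991328,1.5108205,-.000450953,1.23902289,-1.37804675],
[.373016046,.359881337,1.36614701,.00130403313,1.4048726,-1.37664946],[.21114102,.01519394,2.0253008,-.05917474,.36520523,-1.4916759],
[-.45,-.07,2.12,.23,.32,-1.87],[-.40,-.06,2.12,.75,.42,-2.56],[-.45,.02,2.24,.69,.12,-2.34]]
P=[[192.05583602,-541.46908047,230.47369454],[455.79511276,-179.06610052,279.25099291],[540.61360629,177.6237075,278.60932105],[567.38812558,231.62794311,202.43129637],
[572.93373102,236.99900225,286.53785209],[569.22297433,126.89029876,285.06261464],[502.1,-203.1,290.7],[529.9,-114.5,291.2],[502.7,-204.5,220.6]]
def fk(q,p):
    h,r0,L1,a,L2,L3,=p
    A=R.from_euler('z',q[0])*R.from_euler('y',q[1])
    x=np.array([0,0,h])+R.from_euler('z',q[0]).apply([r0,0,0])+A.apply([0,0,L1])
    A=A*R.from_euler('y',q[2]); x=x+A.apply([a,0,L2])
    A=A*R.from_euler('z',q[3])*R.from_euler('y',q[4]); x=x+A.apply([0,0,L3])
    A=A*R.from_euler('z',q[5]-np.pi/2)   # tool frame guess; tool y radial at q6=0
    return x,A
W=np.array([1]*6+[.2]*3)
def f(p): return np.concatenate([(fk(q,p)[0]-np.array(x))*w for q,x,w in zip(J,P,W)])
s=least_squares(f,[250,0,400,0,400,250],x_scale=100)
PAR=s.x
if __name__=='__main__':
    print(s.x.round(1)); print(s.fun.reshape(-1,3).round(1))
    print(fk(J[0],PAR)[1].as_matrix().round(3)); print(R.from_quat([.985516,.16958,-.000132,-.000885]).as_matrix().round(3))
    print(fk(J[5],PAR)[1].as_matrix().round(3)); print(R.from_quat([-.083,.929,.032,.359]).as_matrix().round(3))
E
python3 fk.py
python3 - <<'E'
import sys; sys.path.insert(0,'.')
from h import *
c=dict(np.load('w8.npz')); print(onz(c,(276.4,85.4),100))
E
```

```text
[140.2  -0.6 591.6  24.9 417.6 318.1]
[[-10.9  -3.6  -0. ]
 [ -4.4 -10.6   0. ]
 [  3.4 -11.    0. ]
 [  4.1 -10.7  -0. ]
 [  4.2 -10.7   0.1]
 [  2.4 -11.3  -0.2]
 [ -1.2  -2.3  -0.1]
 [ -1.   -2.3   0.2]
 [ -0.7  -1.9   0.6]]
[[-0.942 -0.334 -0.001]
 [-0.334  0.942  0.002]
 [-0.     0.002 -1.   ]]
[[ 0.942  0.334 -0.001]
 [ 0.334 -0.942  0.002]
 [ 0.    -0.002 -1.   ]]
[[ 0.729  0.178  0.661]
 [ 0.132 -0.984  0.12 ]
 [ 0.672 -0.    -0.741]]
[[-0.728 -0.177  0.662]
 [-0.131  0.984  0.119]
 [-0.672 -0.    -0.74 ]]
[[ 489.60867357 -200.70960755  100.        ]]
```

```bash
sed -i 's/h,r0,L1,a,L2,L3,=p/h,r0,L1,a,L2,L3,d=p/; s/apply(\[r0,0,0\])/apply([r0,d,0])/; s/\[250,0,400,0,400,250\]/[250,0,400,0,400,250,0]/; s/q\[5\]-np.pi\/2/q[5]+np.pi\/2/' fk.py
python3 fk.py; cat > ik.py <<'E'
from fk import *
from scipy.optimize import minimize
TIP=np.array([76.4,.3,60.]); KZ=np.array([-1,0,-1])/2**.5
LO=np.array([-3.11,-.84,.21,-1.34,.05,-2.56])+.02; HI=np.array([3.11,2.01,2.61,4.49,2.63,2.56])-.02
def tip(q):
    x,A=fk(q,PAR); return x+A.apply(TIP),A.apply(KZ),A
def solve(xy,z,psi,lean,q0):
    # least squares: tip pos, axis direction, yaw
    def f(q):
        t,k,A=tip(q); y=A.as_matrix()[:,1]
        p=np.radians(psi); l=np.radians(lean)
        kd=np.array([np.sin(l)*np.cos(p),np.sin(l)*np.sin(p),np.cos(l)]); yd=np.array([-np.sin(p),np.cos(p),0])
        return np.concatenate([(t-[*xy,z]),200*(k-kd),200*(y-yd)])
    s=least_squares(f,np.clip(q0,LO,HI),bounds=(LO,HI)); return s.x,np.abs(s.fun).max()
if __name__=='__main__':
    q0=np.array([-.45,.02,2.24,.69,.12,-2.34])
    for psi in (0,-10,-20,-25,-30,-40,-60):
      for lean in (0,4,8):
        best=None
        for z in range(110,48,-4):
            e=1e9
            for qs in (q0,[-.45,.02,2.24,0,.2,-1.57],[-.45,.02,2.24,-.8,.2,-1]):
                q,ee=solve((491.5,-200.8),z,psi,lean,np.array(qs))
                if ee<e: e,qb=ee,q
            if e<.3: best=(z,qb.round(2))
        print(psi,lean,best)
E
python3 ik.py
```

```text
[140.5  -1.  591.9  25.2 417.9 318.4  11.5]
[[ 0.   0.  -0.1]
 [-0.   0.   0. ]
 [ 0.   0.   0. ]
 [-0.   0.  -0.1]
 [ 0.   0.   0.1]
 [-0.  -0.  -0.2]
 [-0.2 -0.2 -0.1]
 [-0.1 -0.2  0.2]
 [ 0.3  0.1  0.6]]
[[ 0.942  0.334 -0.001]
 [ 0.334 -0.942  0.002]
 [ 0.    -0.002 -1.   ]]
[[ 0.942  0.334 -0.001]
 [ 0.334 -0.942  0.002]
 [ 0.    -0.002 -1.   ]]
[[-0.729 -0.178  0.661]
 [-0.132  0.984  0.12 ]
 [-0.672  0.    -0.741]]
[[-0.728 -0.177  0.662]
 [-0.131  0.984  0.119]
 [-0.672 -0.    -0.74 ]]
0 0 None
0 4 None
0 8 None
-10 0 None
-10 4 None
-10 8 (86, array([-0.51,  0.12,  2.17,  0.72,  0.31, -2.54]))
-20 0 None
-20 4 (74, array([-0.44,  0.12,  2.26,  0.87,  0.08, -2.51]))
-20 8 (50, array([-0.44,  0.17,  2.23,  0.51,  0.11, -2.14]))
-25 0 None
-25 4 (78, array([-0.4 ,  0.11,  2.25, -0.4 ,  0.07, -1.14]))
-25 8 (50, array([-0.4 ,  0.17,  2.23, -0.24,  0.1 , -1.3 ]))
-30 0 (106, array([-0.33,  0.06,  2.27, -1.27,  0.14, -0.17]))
-30 4 (66, array([-0.35,  0.14,  2.26, -1.29,  0.12, -0.15]))
-30 8 (50, array([-0.36,  0.18,  2.22, -0.77,  0.14, -0.67]))
-40 0 (106, array([-0.23,  0.08,  2.24, -1.3 ,  0.34,  0.06]))
-40 4 (66, array([-0.26,  0.15,  2.24, -1.3 ,  0.3 ,  0.06]))
-40 8 (50, array([-0.28,  0.19,  2.21, -1.05,  0.28, -0.2 ]))
-60 0 (58, array([-0.07,  0.23,  2.21, -1.32,  0.65,  0.5 ]))
-60 4 (50, array([-0.12,  0.24,  2.18, -1.2 ,  0.6 ,  0.35]))
-60 8 (50, array([-0.17,  0.24,  2.13, -1.03,  0.57,  0.14]))
```

```bash
python3 - <<'E'
from ik import *
for psi in (-50,-60,-65,-70,-80,-90):
  for lean in (0,2):
    q=np.array([-.2,.08,2.24,-1.,.4,.06]); out=[]
    for z in range(120,48,-10):
        q,e=solve((491,-200.8),z,psi,lean,q); out.append((z,round(e,2),q.round(2).tolist()))
    print(psi,lean,[o[:2] for o in out],out[0][2],out[-2][2])
E
```

```text
-50 0 [(120, np.float64(0.0)), (110, np.float64(0.0)), (100, np.float64(0.0)), (90, np.float64(0.0)), (80, np.float64(2.06)), (70, np.float64(4.24)), (60, np.float64(6.41)), (50, np.float64(8.57))] [-0.14, 0.09, 2.18, -1.17, 0.54, 0.11] [-0.15, 0.19, 2.23, -1.32, 0.49, 0.3]
-50 2 [(120, np.float64(0.0)), (110, np.float64(0.0)), (100, np.float64(0.0)), (90, np.float64(0.0)), (80, np.float64(0.0)), (70, np.float64(0.0)), (60, np.float64(2.16)), (50, np.float64(4.34))] [-0.16, 0.09, 2.15, -1.06, 0.54, -0.01] [-0.16, 0.19, 2.23, -1.32, 0.47, 0.29]
-60 0 [(120, np.float64(0.0)), (110, np.float64(0.0)), (100, np.float64(0.0)), (90, np.float64(0.0)), (80, np.float64(0.0)), (70, np.float64(0.0)), (60, np.float64(0.0)), (50, np.float64(1.55))] [-0.07, 0.13, 2.13, -1.11, 0.71, 0.22] [-0.07, 0.23, 2.21, -1.31, 0.65, 0.49]
-60 2 [(120, np.float64(0.0)), (110, np.float64(0.0)), (100, np.float64(0.0)), (90, np.float64(0.0)), (80, np.float64(0.0)), (70, np.float64(0.0)), (60, np.float64(0.0)), (50, np.float64(0.0))] [-0.1, 0.13, 2.1, -1.04, 0.7, 0.14] [-0.1, 0.22, 2.19, -1.24, 0.63, 0.4]
-65 0 [(12
[... 1453 characters left out ...]
float64(0.0)), (70, np.float64(0.0)), (60, np.float64(0.0)), (50, np.float64(0.0))] [-0.03, 0.23, 1.98, -0.92, 0.99, 0.35] [-0.03, 0.31, 2.05, -1.01, 0.91, 0.51]
-90 0 [(120, np.float64(0.0)), (110, np.float64(0.0)), (100, np.float64(0.0)), (90, np.float64(0.0)), (80, np.float64(0.0)), (70, np.float64(0.0)), (60, np.float64(0.0)), (50, np.float64(0.0))] [0.0, 0.29, 1.91, -0.89, 1.14, 0.48] [0.0, 0.37, 1.98, -0.95, 1.05, 0.61]
-90 2 [(120, np.float64(0.0)), (110, np.float64(0.0)), (100, np.float64(0.0)), (90, np.float64(0.0)), (80, np.float64(0.0)), (70, np.float64(0.0)), (60, np.float64(0.0)), (50, np.float64(0.0))] [-0.02, 0.28, 1.9, -0.86, 1.12, 0.43] [-0.02, 0.36, 1.98, -0.92, 1.03, 0.57]
```

```bash
python3 - <<'E'
from ik import *
q=np.array([-.45,.02,2.24,.69,.12,-2.34])
for z,psi in ((120,-20),(140,-20),(160,-20),(180,-25),(180,-30),(180,-40),(170,-50),(160,-60),(150,-70),(120,-70)):
    q,e=solve((491,-200.8),z,psi,0,q); print(z,psi,round(e,2),q.round(2))
from h import *
print(goal45((491,-200.8,180),-20)[0],goal45((491,-200.8,180),-70)[0])
cmd(goal45((491,-200.8,180),-40))
E
```

```text
120 -20 0.0 [-0.45  0.03  2.25  0.73  0.11 -2.37]
140 -20 0.0 [-0.45 -0.    2.22  0.47  0.16 -2.11]
160 -20 0.0 [-0.45 -0.03  2.18  0.34  0.22 -1.98]
180 -25 0.0 [-0.39 -0.05  2.15 -0.12  0.27 -1.43]
180 -30 0.0 [-0.33 -0.05  2.14 -0.46  0.3  -0.99]
180 -40 0.0 [-0.23 -0.03  2.12 -0.82  0.45 -0.46]
170 -50 0.0 [-0.14  0.02  2.1  -0.97  0.61 -0.13]
160 -60 0.0 [-0.07  0.08  2.07 -1.    0.77  0.08]
150 -70 0.0 [-0.03  0.15  2.02 -0.98  0.91  0.23]
120 -70 0.0 [-0.03  0.18  2.06 -1.04  0.87  0.32]
[ 501.79458756 -205.04816189  276.44936495] [ 494.68434632 -211.79979964  276.44936495]
t 9.0 pos [ 502.3 -204.7  220.6] F [-0.1  0.7 -1.5] T [0.18 0.54 0.08] op 0.27 j [-0.45  0.02  2.24  0.69  0.12 -2.34]
shift [-0.022 -0.031  0.466] rv [ 0.003 -0.    -0.339]
```

apply_moves(commands="0 0 0.2 0 0 0 -1; 0 0 0.4 0 0 0 -1; -0.01 -0.01 0.48 0 0 -0.09 -1; -0.02 -0.02 0.48 0 0 -0.2 -1; -0.022 -0.03 0.48 0 0 -0.34 -1")

```text
t: 9.5
position: [497.1, -202.6, 269.6]
tcp_rot: [0.216, 0.904, -0.085, 0.359]
contact_force: [-0.1, 0.1, -2.3]
opening: 0.276
```

```bash
python3 - <<'E'
from h import *
cmd(goal45((491,-200.8,170),-70))
E
```

```text
t 9.5 pos [ 497.1 -202.6  269.6] F [-0.1  0.1 -2.3] T [0.28 0.51 0.01] op 0.276 j [-0.37 -0.05  2.14 -0.23  0.3  -1.28]
shift [-0.02  -0.076 -0.026] rv [-0.022 -0.017 -0.719]
```

apply_moves(commands="0 0 0 0 0 -0.14 -1; -0.01 -0.02 0 -0.01 -0.01 -0.28 -1; -0.01 -0.04 0 -0.02 -0.015 -0.42 -1; -0.02 -0.07 0 -0.02 -0.017 -0.57 -1; -0.02 -0.076 -0.02 -0.022 -0.017 -0.71 -1")

```text
t: 10.0
position: [494.6, -211.6, 267.2]
tcp_rot: [0.405, 0.837, -0.162, 0.331]
contact_force: [-0.7, 0.5, -1.4]
opening: 0.269
```

apply_moves(commands="0 0 0 0 0 0 -1; 0 0 0 0 0 0 -1; 0 0 0 0 0 0 -1")

```text
t: 10.3
position: [494.3, -211.1, 265.7]
tcp_rot: [0.402, 0.839, -0.161, 0.33]
contact_force: [-0.7, -0.1, -0.8]
opening: 0.27
```

```bash
python3 - <<'E'
from h import *
cmd(goal45((491,-200.8,125),-70))
E
```

```text
t 10.3 pos [ 494.3 -211.1  265.7] F [-0.7 -0.1 -0.8] T [ 0.43  0.34 -0.04] op 0.27 j [-0.14  0.03  2.08 -0.89  0.64 -0.19]
shift [ 0.003 -0.006 -0.369] rv [-0.026 -0.02  -0.312]
```

apply_moves(commands="0 0 0 -0.01 -0.01 -0.1 -1; 0 0 -0.1 -0.02 -0.02 -0.2 -1; 0 -0.006 -0.2 -0.026 -0.02 -0.31 -1; 0 -0.006 -0.3 -0.026 -0.02 -0.31 -1; 0 -0.006 -0.3 -0.026 -0.02 -0.31 -1")

```text
t: 10.8
position: [493.9, -211.7, 227.9]
tcp_rot: [0.529, 0.758, -0.22, 0.312]
contact_force: [-0.7, -0.7, -2.1]
opening: 0.273
```

apply_moves(commands="0 0 0 0 0 0 -1; 0 0 0 0 0 0 -1")

```text
t: 11.0
position: [494.6, -212.2, 230.6]
tcp_rot: [0.53, 0.757, -0.219, 0.314]
contact_force: [-0.3, -0.6, -1.7]
opening: 0.269
```

```bash
python3 - <<'E'
from h import *
cmd(goal45((491,-200.8,110),-70))
c=cam('wrist'); save(c,'w9c.png',(208,20,348,130),5); np.savez('w9.npz',**{k:v for k,v in c.items() if k!='st'})
print(proj(c,[491,-200.8,100]))
c=cam('top'); save(c,'t9.png',(335,135,415,215),7)
E
```

```text
t 11.0 pos [ 494.6 -212.2  230.6] F [-0.3 -0.6 -1.7] T [0.53 0.15 0.  ] op 0.269 j [-0.03  0.16  2.04 -1.01  0.89  0.28]
shift [ 0.001  0.003 -0.201] rv [ 0.     0.001 -0.   ]
[[277.75948523  78.56490756]]
```

View pics/w9c.png

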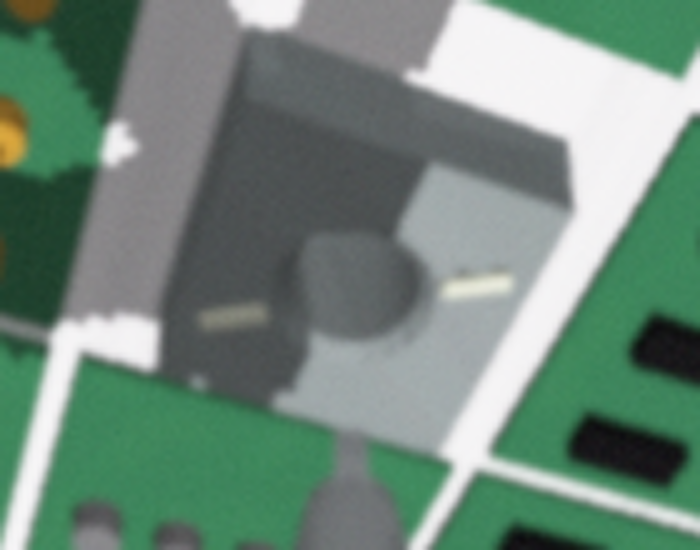

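View pics/t9.png

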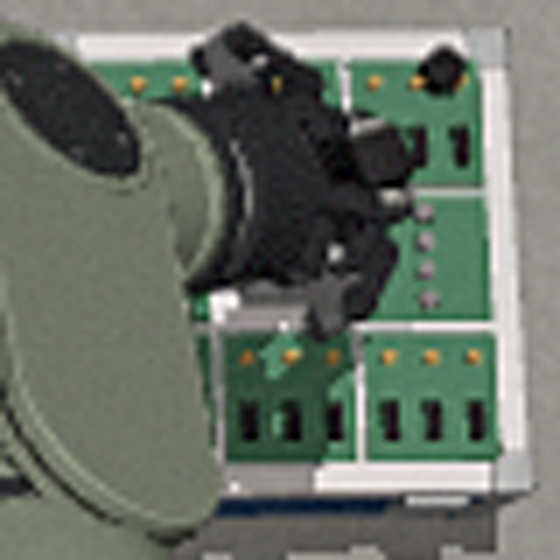

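apply_moves(commands="0 0 -0.1 0 0 0 -1; 0 0 -0.2 0 0 0 -1; 0 0 -0.3 0 0 0 -1; 0 0 -0.33 0 0 0 -1; 0 0 -0.33 0 0 0 -1")

```text
t: 11.6
position: [494.7, -211.7, 190.1]
tcp_rot: [0.529, 0.757, -0.22, 0.314]
contact_force: [-0.1, 0.2, -1.1]
opening: 0.267
```

```bash
python3 - <<'E'
from h import *
cmd(goal45((491.2,-200.8,85),-70))
c=cam('wrist'); save(c,'w10c.png',(208,20,348,130),5)
E
```

```text
t 11.6 pos [ 494.7 -211.7  190.1] F [-0.1  0.2 -1.1] T [0.53 0.19 0.02] op 0.267 j [-0.03  0.22  2.1  -1.09  0.83  0.4 ]
shift [ 0.002 -0.001 -0.072] rv [ 0.001 -0.    -0.001]
```

View pics/w10c.png

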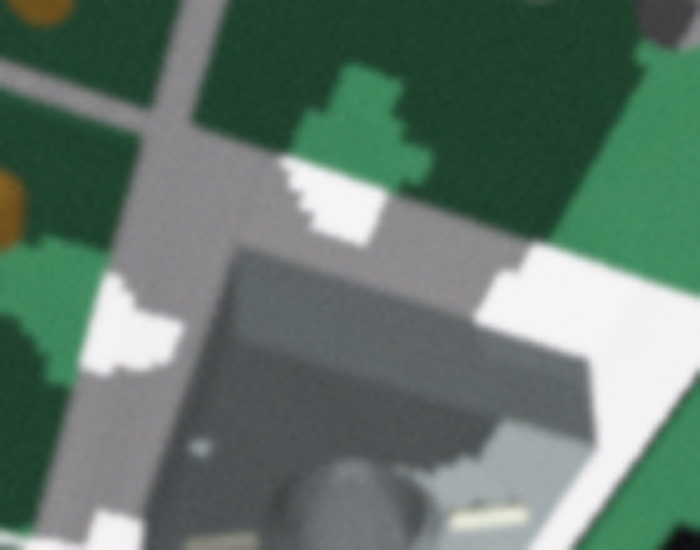

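The blade is in the mouth, near crop (350,470), with no contact force. I continue down.

apply_moves(commands="0 0 -0.05 0 0 0 -1; 0 0 -0.1 0 0 0 -1; 0 0 -0.15 0 0 0 -1; 0 0 -0.15 0 0 0 -1")

```text
t: 12.05
position: [495.0, -211.8, 171.5]
tcp_rot: [0.529, 0.757, -0.22, 0.314]
contact_force: [2.0, -4.8, -5.3]
opening: 0.272
```

```bash
python3 - <<'E'
from h import *
cmd(goal45((491.2,-200.8,56),-70))
c=cam('wrist'); save(c,'w11c.png',(208,50,348,170),5)
E
```

```text
t 12.05 pos [ 495.  -211.8  171.5] F [ 2.  -4.8 -5.3] T [-0.16 -0.25  0.06] op 0.272 j [-0.03  0.25  2.12 -1.14  0.81  0.47]
shift [-0.001  0.    -0.159] rv [ 0.001 -0.001 -0.001]
```

View pics/w11c.png

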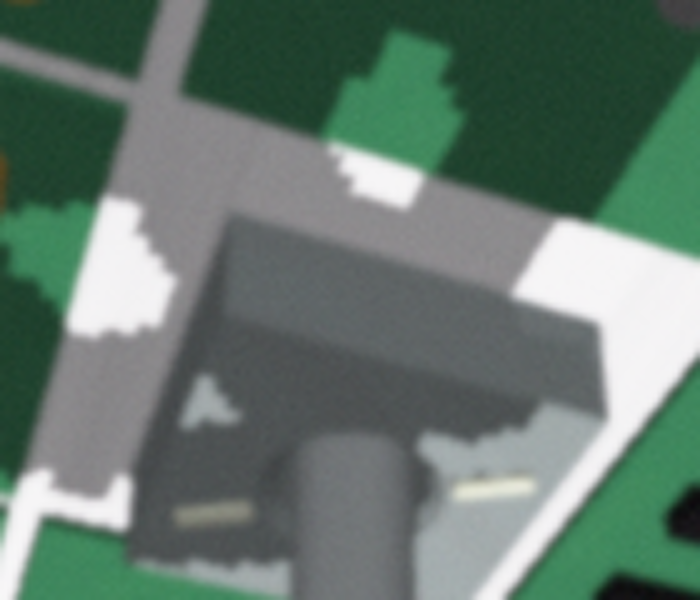

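The force points forward along the hand, so the shaft is rubbing the near wall of the bore. I shift about 1.5 mm forward.

apply_moves(commands="0.004 -0.012 0 0 0 0 -1; 0.004 -0.012 0 0 0 0 -1")

```text
t: 12.3
position: [495.1, -212.9, 171.7]
tcp_rot: [0.53, 0.757, -0.219, 0.313]
contact_force: [-0.2, -0.2, -2.0]
opening: 0.271
```

apply_moves(commands="0 0 -0.04 0 0 0 -1; 0 0 -0.08 0 0 0 -1; 0 0 -0.08 0 0 0 -1")

```text
t: 12.6
position: [494.8, -212.9, 161.5]
tcp_rot: [0.529, 0.757, -0.22, 0.313]
contact_force: [0.8, -0.3, -1.0]
opening: 0.27
```

```bash
python3 - <<'E'
from h import *
cmd(goal45((491.2,-200.8,56),-70))
E
```

```text
t 12.6 pos [ 494.8 -212.9  161.5] F [ 0.8 -0.3 -1. ] T [0.54 0.16 0.03] op 0.27 j [-0.03  0.27  2.14 -1.16  0.8   0.5 ]
shift [ 0.001  0.009 -0.076] rv [ 0.    -0.002 -0.001]
```

apply_moves(commands="0 0 -0.03 0 0 0 -1; 0 0 -0.06 0 0 0 -1; 0 0 -0.09 0 0 0 -1; 0 0 -0.09 0 0 0 -1")

```text
t: 13.0
position: [495.0, -213.0, 151.0]
tcp_rot: [0.529, 0.757, -0.22, 0.313]
contact_force: [0.2, -0.4, -1.8]
opening: 0.268
```

apply_moves(commands="0 0 -0.02 0 0 0 -1; 0 0 -0.04 0 0 0 -1; 0 0 -0.04 0 0 0 -1")

```text
t: 13.3
position: [495.6, -213.2, 147.3]
tcp_rot: [0.529, 0.757, -0.22, 0.314]
contact_force: [-0.6, 0.6, 1.6]
opening: 0.27
```

```bash
python3 - <<'E'
from h import *
cmd(goal45((491.2,-200.8,50),-70))
E
```

```text
t 13.3 pos [ 495.6 -213.2  147.3] F [-0.6  0.6  1.6] T [ 0.35  0.21 -0.03] op 0.27 j [-0.03  0.29  2.15 -1.2   0.78  0.56]
shift [-0.006  0.012 -0.007] rv [ 0.001  0.001 -0.001]
```

The blade touches the face: the weight is off the hand and the tip is at z≈51. I release.

apply_moves(commands="0 0 0 0 0 0 -0.3; 0 0 0 0 0 0 -0.1; 0 0 0 0 0 0 0.2; 0 0 0 0 0 0 0.4; 0 0 0 0 0 0 0.4")

```text
t: 13.8
position: [495.3, -213.1, 146.9]
tcp_rot: [0.53, 0.757, -0.22, 0.314]
contact_force: [0.4, 0.9, -0.2]
opening: 0.701
```

```bash
python3 - <<'E'
from h import *
cmd(goal45((491.2,-200.8,50),-70))
c=cam('wrist'); save(c,'w12.png')
E
```

```text
t 13.8 pos [ 495.3 -213.1  146.9] F [ 0.4  0.9 -0.2] T [0.36 0.14 0.01] op 0.701 j [-0.03  0.29  2.15 -1.2   0.78  0.56]
shift [-0.003  0.011 -0.004] rv [ 0.001 -0.    -0.001]
```

View pics/w12.png

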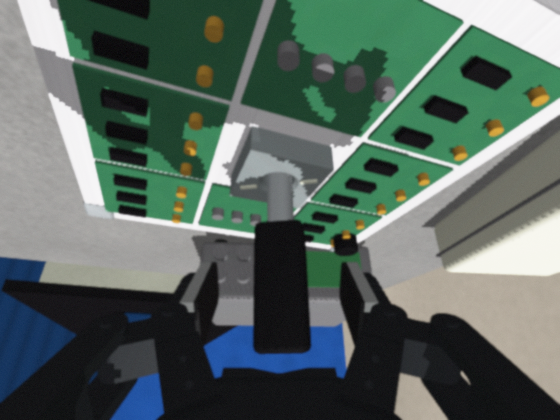

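The key stands free between the open fingers, with its handle at (281,285). I back the hand off along its own axis.

apply_moves(commands="-0.02 0.055 0.06 0 0 0 0.4; -0.06 0.165 0.18 0 0 0 0.4; -0.12 0.33 0.35 0 0 0 0.4; -0.2 0.55 0.59 0 0 0 0.4; -0.25 0.69 0.73 0 0 0 0.4")

```text
t: 14.35
position: [465.1, -128.7, 236.7]
tcp_rot: [0.53, 0.757, -0.218, 0.314]
contact_force: [0.7, 0.1, 0.6]
opening: 0.704
```

apply_moves(commands="0 0.1 0.25 0 0 0 0.4; 0 0.2 0.5 0 0 0 0.4; 0 0.2 0.75 0 0 0 0.4; 0 0.2 0.75 0 0 0 0.4")

```text
t: 14.75
position: [466.7, -105.3, 329.2]
tcp_rot: [0.53, 0.756, -0.216, 0.317]
contact_force: [0.5, -0.2, -0.6]
opening: 0.701
```

```bash
python3 - <<'E'
from h import *
cmd(goaldown((491,-202,330),20))
for n in ('scene','top','wrist'):
    c=cam(n); np.savez(n+'13.npz',**{k:v for k,v in c.items() if k!='st'})
    save(c,n+'13.png')
c=dict(np.load('scene13.npz')); save(c,'scene13c.png',(150,100,230,180),7)
c=dict(np.load('top13.npz')); save(c,'top13c.png',(335,125,415,205),7)
E
```

```text
t 14.75 pos [ 466.7 -105.3  329.2] F [ 0.5 -0.2 -0.6] T [0.33 0.06 0.02] op 0.701 j [ 0.24  0.04  1.91 -0.85  1.22  0.21]
shift [ 0.202 -0.806  0.007] rv [0.704 0.265 0.001]
```

View pics/scene13c.png

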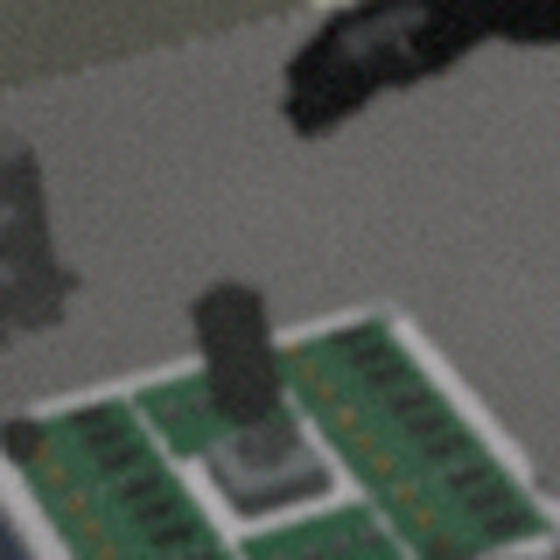

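View pics/top13c.png

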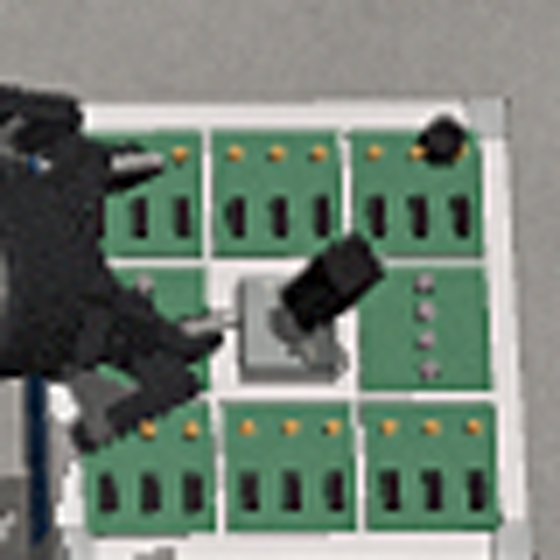

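View pics/wrist13.png

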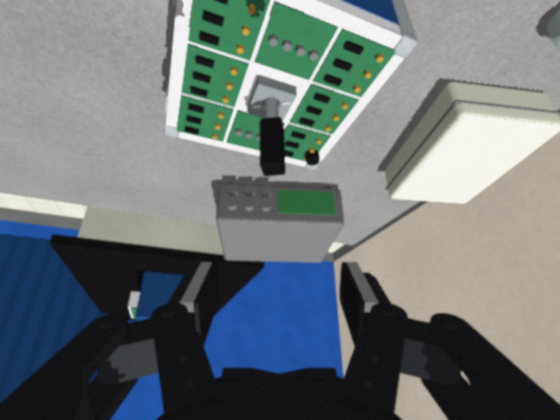

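The key stands by itself in the opening, leaning a little towards +x/−y; the scene crop shows the handle at (240,350). I bring the hand over it pointing straight down.

apply_moves(commands="0.04 -0.15 0.02 0.14 0.053 0 0.4; 0.08 -0.3 0.02 0.28 0.106 0 0.4; 0.12 -0.5 0.02 0.42 0.16 0 0.4; 0.16 -0.65 0.02 0.56 0.21 0 0.4; 0.2 -0.8 0.02 0.7 0.265 0 0.4")

```text
t: 15.4
position: [488.9, -202.9, 326.9]
tcp_rot: [0.572, 0.82, -0.011, 0.01]
contact_force: [1.0, -0.0, 0.5]
opening: 0.7
```

apply_moves(commands="0 0 0 0 0 0 0.4; 0 0 0 0 0 0 0.4")

```text
t: 15.6
position: [488.6, -203.5, 324.7]
tcp_rot: [0.573, 0.819, -0.015, 0.011]
contact_force: [-0.5, 0.3, -0.1]
opening: 0.701
```

```bash
python3 - <<'E'
from h import *
c=cam('wrist'); save(c,'w14.png'); np.savez('w14.npz',**{k:v for k,v in c.items() if k!='st'})
cmd(goaldown((491,-202,260),20))
c=cam('scene'); save(c,'s14.png',(150,80,230,180),6);np.savez('s14.npz',**{k:v for k,v in c.items() if k!='st'})
E
```

```text
t 15.65 pos [ 488.5 -202.2  325.3] F [-0.5  0.4  0.1] T [ 0.   -0.02 -0.01] op 0.7 j [-0.39  0.19  1.51 -0.03  1.43 -0.74]
shift [ 0.021  0.001 -0.544] rv [ 0.035  0.002 -0.003]
```

View pics/w14.png

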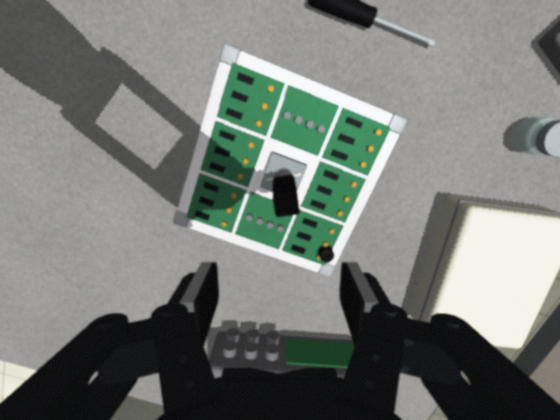

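View pics/s14.png

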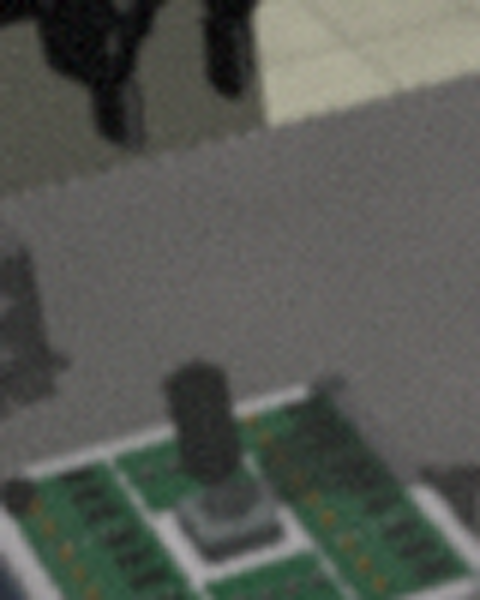

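```bash
python3 - <<'E'
from h import *
c=dict(np.load('w14.npz')); save(c,'w14c.png',(250,145,320,225),7)
print(proj(c,[[491.5,-201,100],[491.5,-201,125],[491.5,-201,185]]))
im=c['image'].astype(int); b=np.zeros(im.shape[:2],np.uint8); b[165:225,260:310]=(im.max(2)<45)[165:225,260:310]
n,l,s,ce=cv2.connectedComponentsWithStats(b); i=1+s[1:,4].argmax(); print(s[i],ce[i],onz(c,ce[i],155))
z=c['z_map']; P=pts(c,np.argwhere(l==i)[:,::-1]); print(np.percentile(P[:,2],[1,50,90,99]))
t=P[P[:,2]>178]; print(len(t),t[:,:2].min(0),t[:,:2].max(0),t.mean(0),cv2.minAreaRect(t[:,:2].astype(np.float32)))
E
```

```text
[[283.03756387 176.08968643]
 [283.07326997 181.00162554]
 [283.18254873 196.05666406]]
[273 175  26  41 861] [284.63182346 195.4912892 ] [[ 495.72733927 -207.99493283  155.        ]]
[130.80041313 182.23721152 184.04780665 185.07398444]
544 [ 463.1611204  -221.27600815] [ 510.46138851 -125.95630224] [ 495.53414443 -205.87721581  186.5676713 ] ((477.8766784667969, -174.584228515625), (21.469526290893555, 99.31745147705078), 29.0345401763916)
```

View pics/w14c.png

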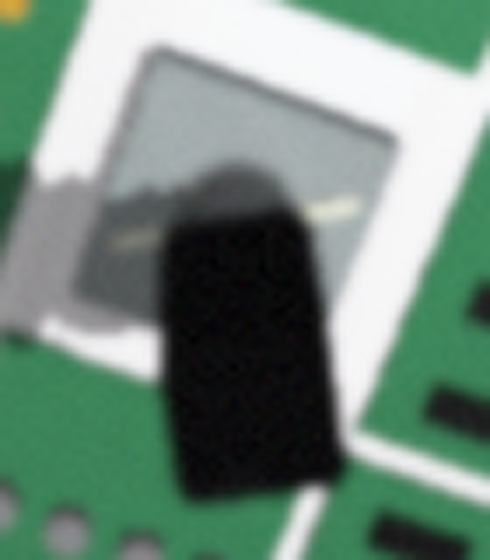

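```bash
python3 - <<'E'
from h import *
c=dict(np.load('w14.npz'))
f=lambda u,v:(250+u/7-.45,145+v/7-.45)
q=onz(c,[f(187,500),f(342,482),f(258,414)],184.5); print(q.round(1)); d=q[1]-q[0]; print(np.hypot(*d[:2]),np.degrees(np.arctan2(d[1],d[0])))
# lower handle edge front corners at z125: 
q=onz(c,[f(165,232),f(303,212)],125); print(q.round(1)); d=q[1]-q[0]; print(np.hypot(*d[:2]),np.degrees(np.arctan2(d[1],d[0])))
print(onz(c,[f(345,200),f(140,238)],100), onz(c,f(240,230),100))
E
```

```text
[[ 492.2 -221.7  184.5]
 [ 510.9 -212.1  184.5]
 [ 496.9 -207.   184.5]]
21.022514871924642 27.277452332571947
[[ 479.9 -201.3  125. ]
 [ 499.1 -190.8  125. ]]
21.85721446870669 28.55715665245858
[[ 507.67401852 -191.28383845  100.        ]
 [ 477.56624988 -209.26627482  100.        ]] [[ 492.93138118 -202.15790903  100.        ]]
```

```bash
python3 - <<'E'
from h import *
cmd(goaldown((491.9,-201.5,240),20)); cmd(goaldown((491.9,-201.5,240),-21)); cmd(goaldown((491.9,-201.5,240),-62))
E
```

```text
t 15.7 pos [ 488.6 -201.3  325.8] F [-0.7  0.2  0.1] T [0.07 0.01 0.05] op 0.702 j [-0.39  0.19  1.51 -0.03  1.43 -0.74]
shift [ 0.028 -0.002 -0.715] rv [ 0.035  0.003 -0.005]
t 15.7 pos [ 488.6 -201.3  325.8] F [-0.7  0.2  0.1] T [0.07 0.01 0.05] op 0.702 j [-0.39  0.19  1.51 -0.03  1.43 -0.74]
shift [ 0.028 -0.002 -0.715] rv [ 0.034 -0.01  -0.688]
t 15.7 pos [ 488.6 -201.3  325.8] F [-0.7  0.2  0.1] T [0.07 0.01 0.05] op 0.702 j [-0.39  0.19  1.51 -0.03  1.43 -0.74]
shift [ 0.028 -0.002 -0.715] rv [ 0.031 -0.023 -1.371]
```

apply_moves(commands="0 0 -0.05 0.034 -0.01 -0.1 0.6; 0.01 0 -0.15 0.034 -0.01 -0.24 0.6; 0.02 0 -0.25 0.034 -0.01 -0.38 0.6; 0.028 0 -0.3 0.034 -0.01 -0.53 0.6; 0.028 0 -0.3 0.034 -0.01 -0.69 0.6")

```text
t: 16.2
position: [491.8, -199.7, 289.9]
tcp_rot: [0.819, 0.574, -0.001, 0.001]
contact_force: [-0.0, -0.3, 0.3]
opening: 0.8
```

apply_moves(commands="0 0 0 0 0 -0.14 0.6; 0 0 -0.1 0 0 -0.28 0.6; 0 0 -0.2 0 0 -0.42 0.6; 0 0 -0.3 0 0 -0.56 0.6; 0 0 -0.3 0 0 -0.69 0.6")

```text
t: 16.7
position: [491.3, -199.5, 253.3]
tcp_rot: [0.969, 0.248, -0.002, 0.0]
contact_force: [-0.2, -0.1, 0.3]
opening: 0.799
```

apply_moves(commands="0 0 0 0 0 0 0.6; 0 0 0 0 0 0 0.6")

```text
t: 16.9
position: [492.6, -200.8, 255.3]
tcp_rot: [0.968, 0.252, -0.001, 0.002]
contact_force: [-1.0, 0.0, -0.2]
opening: 0.8
```

```bash
python3 - <<'E'
from h import *
cmd(goaldown((491.9,-201.5,200),-62))
c=cam('wrist'); save(c,'w15.png'); np.savez('w15.npz',**{k:v for k,v in c.items() if k!='st'}); save(c,'w15c.png',(210,120,350,260),4)
cmd(goaldown((491.9,-201.5,200),-62)); print(proj(c,[[491.9,-201.5,100],[491.9,-201.5,185],[496.2,-206.4,185]]))
E
```

```text
t 16.9 pos [ 492.6 -200.8  255.3] F [-1.   0.  -0.2] T [-0.    0.03  0.08] op 0.8 j [-0.41  0.24  1.62 -0.    1.28  0.66]
shift [-0.006 -0.006 -0.461] rv [ 0.003 -0.    -0.019]
t 16.95 pos [ 492.7 -201.2  255.4] F [-0.1 -0.1 -0.1] T [-0.07  0.04 -0.05] op 0.799 j [-0.41  0.24  1.62 -0.    1.28  0.66]
shift [-0.007 -0.003 -0.461] rv [ 0.003 -0.    -0.018]
[[279.14893171 199.29304498]
 [279.53548479 229.51987701]
 [288.41538322 227.71791844]]
```

View pics/w15.png

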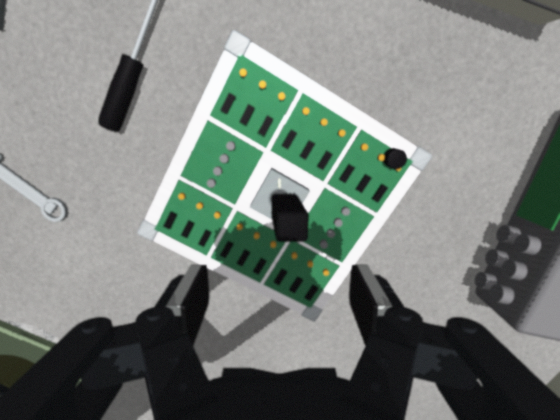

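View pics/w15c.png

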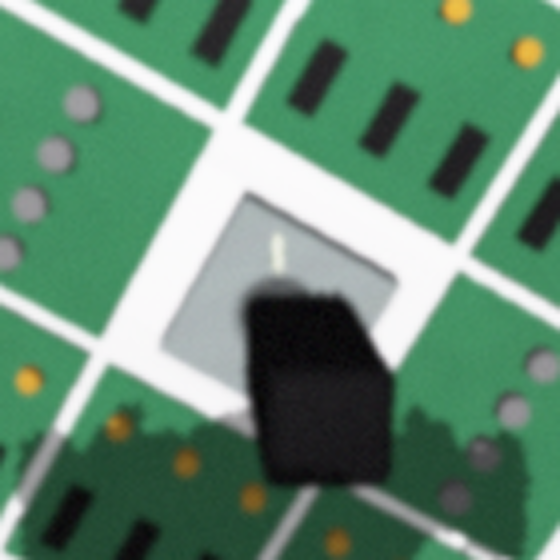

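The wrist view shows the handle's top face at (290,226) between the open fingers, squared with the jaws. I descend around it.

apply_moves(commands="-0.007 -0.003 -0.2 0.003 0 0 0.6; -0.007 -0.003 -0.4 0.003 0 0 0.6; -0.007 -0.003 -0.6 0.003 0 0 0.6; -0.007 -0.003 -0.75 0.003 0 0 0.6; -0.007 -0.003 -0.75 0.003 0 0 0.6")

```text
t: 17.45
position: [490.3, -201.6, 162.9]
tcp_rot: [0.968, 0.25, -0.002, -0.002]
contact_force: [0.1, 1.2, -0.4]
opening: 0.798
```

```bash
python3 - <<'E'
from h import *
cmd(goaldown((491.9,-201.5,142),-61))
c=cam('wrist'); save(c,'w16.png')
E
```

```text
t 17.45 pos [ 490.3 -201.6  162.9] F [ 0.1  1.2 -0.4] T [ 0.02 -0.02 -0.05] op 0.798 j [-0.41  0.31  1.77 -0.    1.07  0.65]
shift [ 0.013  0.001 -0.174] rv [-0.002 -0.005  0.001]
```

View pics/w16.png

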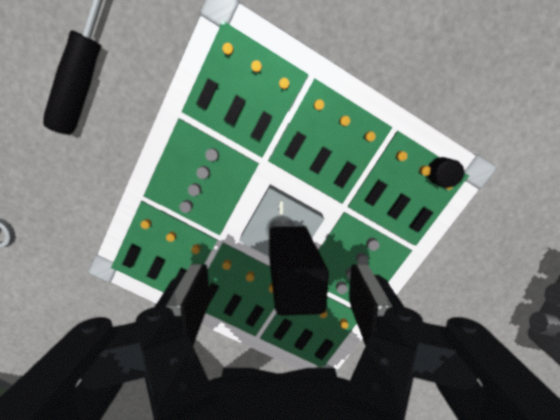

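apply_moves(commands="0 0 -0.08 0 0 0 0.6; 0 0 -0.16 0 0 0 0.6; 0 0 -0.16 0 0 0 0.6; 0 0 -0.16 0 0 0 0.6")

```text
t: 17.9
position: [491.8, -202.6, 145.7]
tcp_rot: [0.968, 0.249, -0.0, -0.0]
contact_force: [0.1, 0.5, 0.0]
opening: 0.797
```

```bash
python3 - <<'E'
from h import *
cmd(goaldown((491.9,-201.5,142),-61))
E
```

```text
t 17.9 pos [ 491.8 -202.6  145.7] F [0.1 0.5 0. ] T [-0.01 -0.06  0.01] op 0.797 j [-0.41  0.32  1.79 -0.    1.03  0.65]
shift [ 0.     0.009 -0.031] rv [-0.    -0.001  0.002]
```

apply_moves(commands="0 0.009 0 0 0 0 0.1; 0 0.009 0 0 0 0 -0.2; 0 0.009 0 0 0 0 -0.4; 0 0.009 0 0 0 0 -0.6; 0 0.009 0 0 0 0 -1", squeeze=25)

```text
t: 18.4
position: [491.8, -201.6, 145.8]
tcp_rot: [0.968, 0.249, -0.0, -0.0]
contact_force: [-0.1, -0.0, 0.1]
opening: 0.278
```

apply_moves(commands="0 0 0 0 0 0 -1; 0 0 0 0 0 0 -1; 0 0 0 0 0 0 -1")

```text
t: 18.7
position: [491.8, -201.6, 145.8]
tcp_rot: [0.968, 0.249, -0.0, -0.0]
contact_force: [-0.3, 0.7, 0.6]
opening: 0.277
```

```bash
python3 - <<'E'
from h import *
cmd(goaldown((491.9,-201.5,142),-61))
c=cam('wrist'); save(c,'w17.png')
c=cam('scene'); save(c,'s17.png',(150,90,230,180),6)
E
```

```text
t 18.7 pos [ 491.8 -201.6  145.8] F [-0.3  0.7  0.6] T [ 0.05  0.07 -0.01] op 0.277 j [-0.41  0.32  1.79 -0.    1.03  0.66]
shift [ 0.001  0.001 -0.031] rv [-0.    -0.001  0.003]
```

View pics/w17.png

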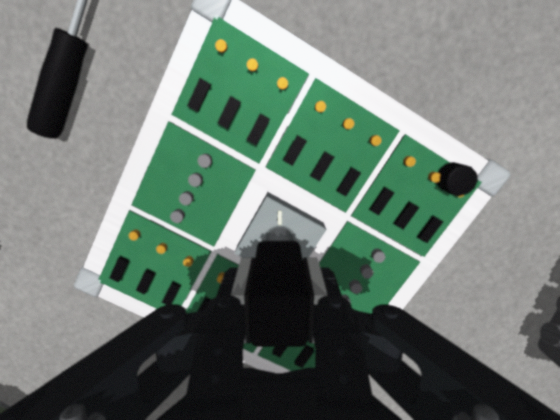

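View pics/s17.png

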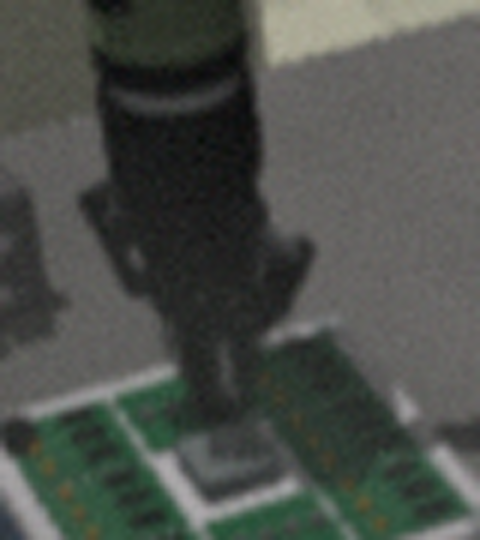

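apply_moves(commands="0 0 -0.01 0 0 0 -1; 0 0 -0.02 0 0 0 -1; 0 0 -0.025 0 0 0 -1; 0 0 -0.025 0 0 0 -1", squeeze=50)

```text
t: 19.2
position: [492.0, -201.9, 142.9]
tcp_rot: [0.968, 0.249, -0.0, 0.0]
contact_force: [-1.1, -0.8, 3.3]
opening: 0.275
```

```bash
python3 - <<'E'
from h import *
cmd(goaldown((491.9,-201.5,142),-61))
E
```

```text
t 19.2 pos [ 492.  -201.9  142.9] F [-1.1 -0.8  3.3] T [-0.33  0.21  0.05] op 0.275 j [-0.41  0.33  1.8  -0.    1.02  0.66]
shift [-0.001  0.003 -0.008] rv [ 0.    -0.     0.002]
```

apply_moves(commands="0 0 -0.01 0 0 0 -1; 0 0 -0.02 0 0 0 -1; 0 0 -0.02 0 0 0 -1")

```text
t: 19.5
position: [492.0, -201.9, 140.8]
tcp_rot: [0.968, 0.249, -0.0, 0.0]
contact_force: [-0.7, -1.1, 5.2]
opening: 0.276
```

```bash
python3 - <<'E'
from h import *
cmd(goaldown((491.9,-201.5,142),-61))
c=cam('scene'); save(c,'s18.png',(160,110,220,180),8)
E
```

```text
t 19.5 pos [ 492.  -201.9  140.8] F [-0.7 -1.1  5.2] T [-0.33  0.28  0.12] op 0.276 j [-0.41  0.33  1.8  -0.    1.01  0.66]
shift [-0.001  0.003  0.01 ] rv [0.001 0.    0.002]
```

View pics/s18.png

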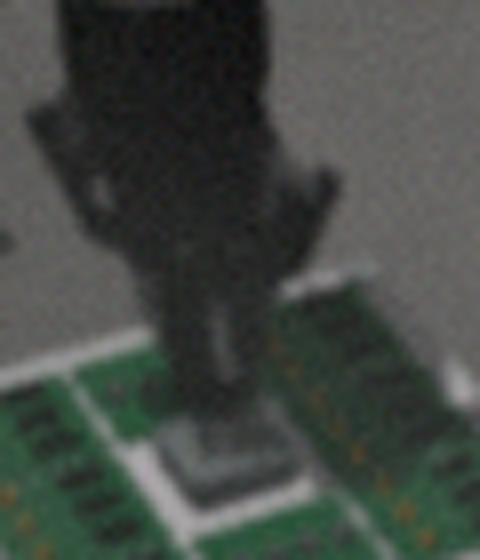

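apply_moves(commands="0 0 0 0 0 0.07 -1; 0 0 0 0 0 0.14 -1; 0 0 0 0 0 0.21 -1")

```text
t: 19.85
position: [491.5, -201.1, 139.5]
tcp_rot: [0.935, 0.355, -0.001, -0.001]
contact_force: [0.0, 0.4, -0.1]
opening: 0.269
```

apply_moves(commands="0 0 0 0 0 0.07 -1; 0 0 0 0 0 0.14 -1")

```text
t: 20.05
position: [491.5, -201.0, 139.5]
tcp_rot: [0.906, 0.423, -0.001, -0.001]
contact_force: [-0.8, 0.1, -0.5]
opening: 0.27
```

```bash
python3 - <<'E'
from h import *
cmd(goaldown((491.9,-201.5,142),-40))
E
```

```text
t 20.05 pos [ 491.5 -201.   139.5] F [-0.8  0.1 -0.5] T [ 0.04  0.04 -0.01] op 0.27 j [-0.41  0.33  1.8   0.    1.01  0.29]
shift [ 0.003 -0.004  0.021] rv [-0.001 -0.002  0.   ]
```

The force vanished after a small turn. I push further down to see whether the blade is in the slot.

apply_moves(commands="0 0 -0.01 0 0 0 -1; 0 0 -0.02 0 0 0 -1; 0 0 -0.03 0 0 0 -1; 0 0 -0.03 0 0 0 -1")

```text
t: 20.45
position: [491.8, -201.1, 139.1]
tcp_rot: [0.907, 0.42, 0.0, -0.0]
contact_force: [-4.7, 2.0, 17.5]
opening: 0.276
```

```bash
python3 - <<'E'
from h import *
cmd(goaldown((491.9,-201.5,142),-40))
E
```

```text
t 20.45 pos [ 491.8 -201.1  139.1] F [-4.7  2.  17.5] T [0.57 1.12 0.02] op 0.276 j [-0.41  0.33  1.8   0.    1.01  0.29]
shift [ 0.001 -0.003  0.024] rv [-0.001  0.     0.005]
```

```bash
python3 - <<'E'
from h import *
c=cam('wrist'); save(c,'w19.png'); save(c,'w19c.png',(210,210,350,370),4); np.savez('w19.npz',**{k:v for k,v in c.items() if k!='st'})
P=pts(c,[(u,v) for v in range(250,350,8) for u in (270,279,290)])
for i in range(0,len(P),3): print(250+8*(i//3),P[i:i+3,2].round(1),P[i+1].round(0))
E
```

```text
250 [132.8 132.3 132.4] [ 499. -192.  132.]
258 [142.3 142.8 142.8] [ 500. -192.  143.]
266 [151.2 151.3 151.3] [ 500. -192.  151.]
274 [159.1 158.2 158.9] [ 499. -192.  158.]
282 [165.4 164.5 165.2] [ 499. -193.  165.]
290 [172.  171.7 171.5] [ 499. -192.  172.]
298 [175.9 175.8 175.8] [ 499. -193.  176.]
306 [177.1 176.5 176.6] [ 497. -195.  177.]
314 [176.8 176.3 177.3] [ 494. -198.  176.]
322 [177.2 176.  176.3] [ 492. -201.  176.]
330 [176.5 176.9 176.5] [ 490. -204.  177.]
338 [177.1 177.  176.9] [ 488. -206.  177.]
346 [176.2 176.  176.1] [ 485. -210.  176.]
```

View pics/w19c.png

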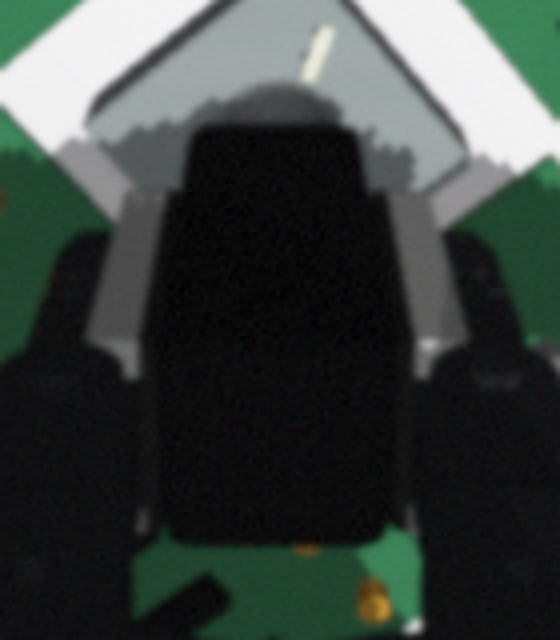

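The handle's top is now at z≈177 (it was about 184.5), and its front face stands vertical, so the blade has dropped home. I ease the push and turn clockwise.

apply_moves(commands="0 0 0.015 0 0 0 -1; 0 0 0.015 0 0 -0.1 -1; 0 0 0.015 0 0 -0.2 -1; 0 0 0.015 0 0 -0.3 -1; 0 0 0.015 0 0 -0.4 -1", squeeze=60)

```text
t: 21.0
position: [492.0, -201.8, 139.4]
tcp_rot: [0.975, 0.221, -0.0, 0.0]
contact_force: [-1.5, 0.2, 6.8]
opening: 0.27
```

```bash
cat >> h.py <<'E'
def yaw():
    s=status.state(); A=R.from_quat(s['tcp_rot']).as_matrix(); print('yaw y',np.degrees(np.arctan2(A[1,1],A[0,1])).round(1),'pos',s['position'].round(1),'F',s['contact_force'].round(1),'T',s['torque'].round(3),'op',round(s['opening'],3),'q',s['joints'].round(2),'t',s['t'])
E
python3 -c "
from h import *
yaw()"
```

```text
yaw y -64.5 pos [ 492.  -201.8  139.4] F [-1.5  0.2  6.8] T [-0.179  0.429  0.122] op 0.27 q [-0.41  0.33  1.8  -0.    1.01  0.71] t 21.0
```

apply_moves(commands="0 0 0 0 0 -0.1 -1; 0 0 0 0 0 -0.2 -1; 0 0 0 0 0 -0.3 -1; 0 0 0 0 0 -0.4 -1; 0 0 0 0 0 -0.5 -1")

```text
t: 21.5
position: [492.1, -202.1, 139.4]
tcp_rot: [0.999, -0.039, 0.0, 0.0]
contact_force: [-1.4, -0.7, 7.0]
opening: 0.272
```

apply_moves(commands="0 0 0 0 0 -0.1 -1; 0 0 0 0 0 -0.2 -1; 0 0 0 0 0 -0.3 -1; 0 0 0 0 0 -0.4 -1; 0 0 0 0 0 -0.4 -1")

```text
t: 22.0
position: [492.1, -202.4, 139.4]
tcp_rot: [0.97, -0.245, 0.001, 0.001]
contact_force: [-2.2, -2.4, 7.2]
opening: 0.275
```

```bash
python3 -c "
from h import *
yaw()"
```

```text
yaw y -118.3 pos [ 492.1 -202.4  139.4] F [-2.2 -2.4  7.2] T [-0.574  0.427  0.098] op 0.275 q [-0.41  0.33  1.8  -0.    1.01  1.65] t 22.0
```

apply_moves(commands="0 0 0 0 0 -0.08 -1; 0 0 0 0 0 -0.16 -1; 0 0 0 0 0 -0.24 -1; 0 0 0 0 0 -0.32 -1; 0 0 0 0 0 -0.4 -1")

```text
t: 22.5
position: [491.9, -202.6, 139.4]
tcp_rot: [0.897, -0.441, 0.001, 0.001]
contact_force: [-1.7, -2.5, 7.1]
opening: 0.276
```

```bash
python3 -c "
from h import *
yaw()"
```

```text
yaw y -142.4 pos [ 491.9 -202.6  139.4] F [-1.7 -2.5  7.1] T [-0.781  0.554  0.109] op 0.276 q [-0.41  0.33  1.8  -0.    1.01  2.07] t 22.5
```

apply_moves(commands="0 0 0 0 0 -0.03 -1; 0 0 0 0 0 -0.06 -1; 0 0 0 0 0 -0.06 -1")

```text
t: 22.8
position: [491.9, -202.7, 139.3]
tcp_rot: [0.884, -0.468, 0.001, 0.001]
contact_force: [-2.2, -3.4, 6.4]
opening: 0.273
```

```bash
python3 -c "
from h import *
yaw()"
```

```text
yaw y -145.8 pos [ 491.9 -202.7  139.3] F [-2.2 -3.4  6.4] T [-0.745  0.532  0.007] op 0.273 q [-0.41  0.33  1.8  -0.    1.01  2.13] t 22.8
```

apply_moves(commands="0 0 0 0 0 -0.025 -1; 0 0 0 0 0 -0.05 -1")

```text
t: 23.0
position: [491.9, -202.7, 139.3]
tcp_rot: [0.871, -0.491, 0.001, 0.001]
contact_force: [-1.6, -3.7, 6.3]
opening: 0.275
```

```bash
python3 -c "
from h import *
yaw()"
```

```text
yaw y -148.9 pos [ 491.9 -202.7  139.3] F [-1.6 -3.7  6.3] T [-0.811  0.62   0.104] op 0.275 q [-0.41  0.33  1.8  -0.    1.01  2.19] t 23.0
```

apply_moves(commands="0 0 0 0 0 -0.025 -1; 0 0 0 0 0 -0.05 -1")

```text
t: 23.2
position: [491.9, -202.7, 139.4]
tcp_rot: [0.858, -0.514, 0.001, 0.001]
contact_force: [-3.3, -3.6, 6.7]
opening: 0.274
```

```bash
python3 -c "
from h import *
yaw()"
```

```text
yaw y -151.9 pos [ 491.9 -202.7  139.4] F [-3.3 -3.6  6.7] T [-0.811  0.567  0.079] op 0.274 q [-0.41  0.33  1.8  -0.    1.01  2.24] t 23.2
```

apply_moves(commands="0 0 0 0 0 -0.025 -1; 0 0 0 0 0 -0.05 -1")

```text
t: 23.4
position: [491.8, -202.7, 139.4]
tcp_rot: [0.844, -0.536, 0.001, 0.001]
contact_force: [-2.2, -2.9, 7.5]
opening: 0.276
```

```bash
python3 -c "
from h import *
yaw()"
```

```text
yaw y -154.9 pos [ 491.8 -202.7  139.4] F [-2.2 -2.9  7.5] T [-0.85   0.618  0.081] op 0.276 q [-0.41  0.33  1.8  -0.    1.01  2.29] t 23.4
```

apply_moves(commands="0 0 0 0 0 -0.025 -1; 0 0 0 0 0 -0.025 -1")

```text
t: 23.6
position: [491.8, -202.7, 139.4]
tcp_rot: [0.837, -0.547, 0.001, 0.001]
contact_force: [-2.7, -2.9, 7.2]
opening: 0.274
```

```bash
python3 -c "
from h import *
yaw()"
```

```text
yaw y -156.3 pos [ 491.8 -202.7  139.4] F [-2.7 -2.9  7.2] T [-0.775  0.594  0.073] op 0.274 q [-0.41  0.33  1.8  -0.    1.01  2.32] t 23.6
```

apply_moves(commands="0 0 0 0 0 -0.025 -1; 0 0 0 0 0 -0.04 -1; 0 0 0 0 0 -0.04 -1")

```text
t: 23.9
position: [491.8, -202.7, 139.4]
tcp_rot: [0.826, -0.564, 0.001, 0.001]
contact_force: [-1.3, -3.2, 7.4]
opening: 0.277
```

```bash
python3 -c "
from h import *
yaw()
c=cam('wrist'); save(c,'w20c.png',(210,210,350,370),4); np.savez('w20.npz',**{k:v for k,v in c.items() if k!='st'})
yaw()"
```

```text
yaw y -158.7 pos [ 491.8 -202.7  139.4] F [-1.3 -3.2  7.4] T [-0.708  0.605  0.145] op 0.277 q [-0.41  0.33  1.8  -0.    1.01  2.36] t 23.9
yaw y -158.7 pos [ 491.8 -202.6  139.4] F [-1.5 -2.4  5.9] T [-0.713  0.576  0.107] op 0.274 q [-0.41  0.33  1.8  -0.    1.01  2.36] t 23.95
```

View pics/w20c.png

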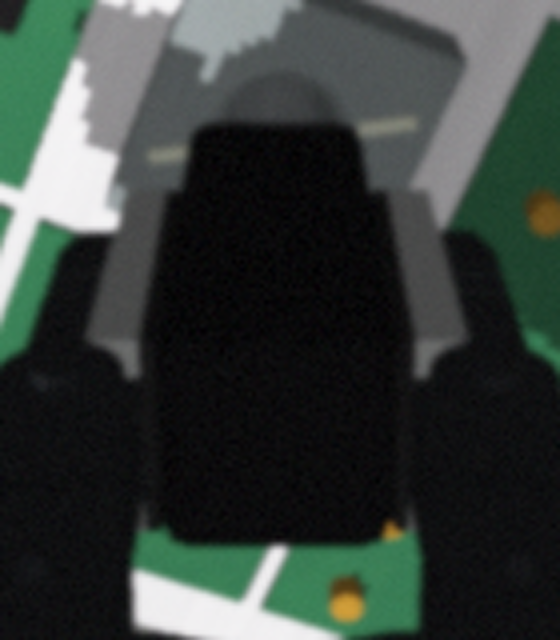

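The ticks run from crop (168,155) to (388,127), about 7° off the jaw line. The key has not slipped in the grip, and the blade leads the slot by its play. The stop should be felt about here, so I push on slowly.

apply_moves(commands="0 0 0 0 0 -0.02 -1; 0 0 0 0 0 -0.035 -1; 0 0 0 0 0 -0.035 -1")

```text
t: 24.25
position: [491.8, -202.6, 139.4]
tcp_rot: [0.815, -0.579, 0.001, 0.001]
contact_force: [-2.1, -2.8, 6.8]
opening: 0.275
```

```bash
python3 -c "
from h import *
yaw()"
```

```text
yaw y -160.8 pos [ 491.8 -202.6  139.4] F [-2.1 -2.8  6.8] T [-0.748  0.654  0.165] op 0.275 q [-0.41  0.33  1.8  -0.    1.01  2.4 ] t 24.25
```

apply_moves(commands="0 0 0 0 0 -0.02 -1; 0 0 0 0 0 -0.035 -1; 0 0 0 0 0 -0.035 -1")

```text
t: 24.55
position: [491.7, -202.6, 139.4]
tcp_rot: [0.804, -0.594, 0.001, 0.001]
contact_force: [-2.6, -3.5, 6.4]
opening: 0.275
```

```bash
python3 -c "
from h import *
yaw()"
```

```text
yaw y -162.9 pos [ 491.7 -202.6  139.4] F [-2.6 -3.5  6.4] T [-0.708  0.727  0.188] op 0.275 q [-0.41  0.33  1.8  -0.    1.01  2.43] t 24.55
```

apply_moves(commands="0 0 0 0 0 -0.02 -1; 0 0 0 0 0 -0.035 -1; 0 0 0 0 0 -0.035 -1")

```text
t: 24.85
position: [491.9, -202.5, 139.4]
tcp_rot: [0.793, -0.609, 0.001, 0.0]
contact_force: [-2.1, -1.8, 7.7]
opening: 0.271
```

```bash
python3 -c "
from h import *
yaw()
c=cam('wrist'); save(c,'w21c.png',(210,210,350,370),4); np.savez('w21.npz',**{k:v for k,v in c.items() if k!='st'})
yaw()"
```

```text
yaw y -165.0 pos [ 491.9 -202.5  139.4] F [-2.1 -1.8  7.7] T [-0.57   0.546  0.229] op 0.271 q [-0.41  0.33  1.8  -0.    1.01  2.47] t 24.85
yaw y -165.0 pos [ 491.9 -202.5  139.4] F [-2.2 -2.8  7.7] T [-0.579  0.557  0.162] op 0.275 q [-0.41  0.33  1.8  -0.    1.01  2.47] t 24.9
```

View pics/w21c.png

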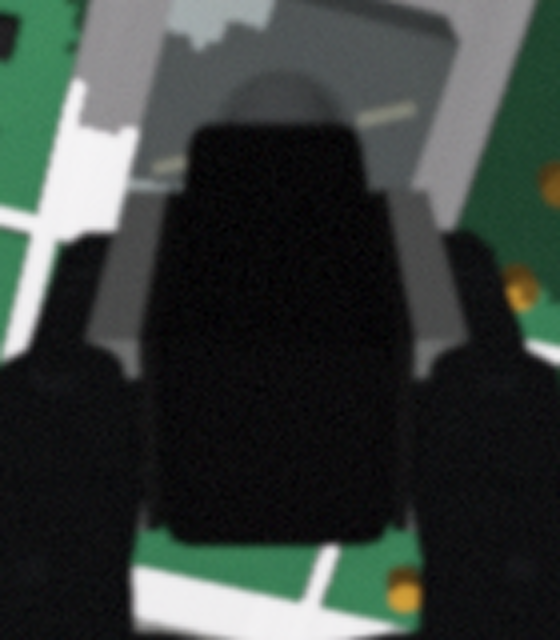

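The torque climbs steadily, from 0.08 to about 0.2 N m, so the trimmer is against its stop. The blade leads by its play. I turn back within that play to line the blade up with the stop line.

apply_moves(commands="0 0 0 0 0 0.06 -1; 0 0 0 0 0 0.12 -1; 0 0 0.006 0 0 0.18 -1; 0 0 0.01 0 0 0.233 -1; 0 0 0.01 0 0 0.233 -1")

```text
t: 25.4
position: [492.2, -202.2, 139.6]
tcp_rot: [0.861, -0.508, 0.001, -0.0]
contact_force: [1.5, -2.0, -0.7]
opening: 0.271
```

```bash
python3 -c "
from h import *
yaw()
c=cam('wrist'); save(c,'w22c.png',(210,210,350,370),4); np.savez('w22.npz',**{k:v for k,v in c.items() if k!='st'})
yaw()"
```

```text
yaw y -151.0 pos [ 492.2 -202.2  139.6] F [ 1.5 -2.  -0.7] T [-0.713 -0.117  0.072] op 0.271 q [-0.41  0.33  1.8  -0.    1.01  2.23] t 25.4
yaw y -151.1 pos [ 492.2 -202.2  139.6] F [ 1.  -2.6 -0.6] T [-0.684 -0.159 -0.009] op 0.271 q [-0.41  0.33  1.8  -0.    1.01  2.23] t 25.45
```

View pics/w22c.png

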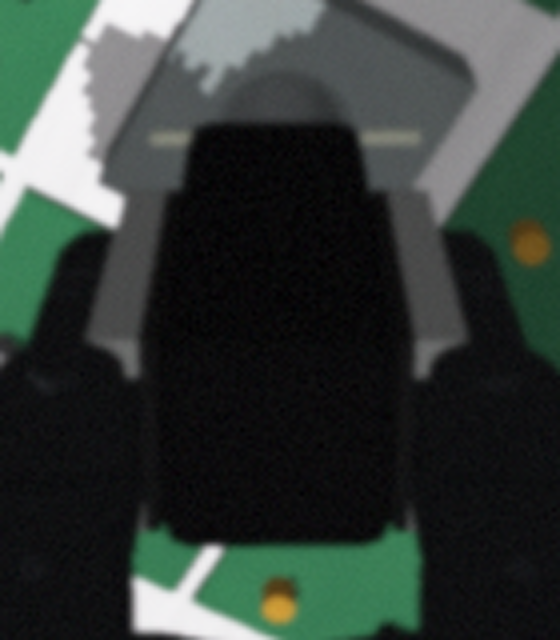

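The ticks now lie level at crop row 137, parallel to the handle's edge, so the blade is on the stop line. I relax the side load and grip, then let go gently.

apply_moves(commands="0.003 -0.008 0 0 0 0 -1; 0.003 -0.008 0 0 0 0 -1; 0.003 -0.008 0 0 0 0 -1", squeeze=20)

```text
t: 25.75
position: [492.3, -202.5, 139.6]
tcp_rot: [0.862, -0.508, -0.0, -0.0]
contact_force: [1.8, -1.5, -0.7]
opening: 0.278
```

```bash
python3 -c "
from h import *
yaw()"
```

```text
yaw y -151.0 pos [ 492.3 -202.5  139.6] F [ 1.8 -1.5 -0.7] T [-0.435 -0.199 -0.   ] op 0.278 q [-0.41  0.33  1.8   0.    1.01  2.22] t 25.75
```

apply_moves(commands="0.006 -0.006 0 0 0 0 -1; 0.006 -0.006 0 0 0 0 -0.4; 0.006 -0.006 0 0 0 0 -0.2; 0.006 -0.006 0 0 0 0 0.1; 0.006 -0.006 0 0 0 0 0.4")

```text
t: 26.25
position: [492.8, -203.1, 139.7]
tcp_rot: [0.862, -0.507, -0.0, -0.0]
contact_force: [-0.4, -0.0, 1.1]
opening: 0.693
```

apply_moves(commands="0 0 0 0 0 0 0.5; 0 0 0 0 0 0 0.6")

```text
t: 26.45
position: [492.9, -203.2, 139.7]
tcp_rot: [0.862, -0.507, -0.0, -0.0]
contact_force: [-1.1, -0.1, -0.3]
opening: 0.801
```

```bash
python3 -c "
from h import *
yaw()
c=cam('wrist'); save(c,'w23.png'); np.savez('w23.npz',**{k:v for k,v in c.items() if k!='st'})"
```

```text
yaw y -151.0 pos [ 492.9 -203.2  139.7] F [-1.1 -0.1 -0.3] T [ 0.03  -0.005  0.019] op 0.801 q [-0.41  0.33  1.8   0.    1.01  2.22] t 26.45
```

View pics/w23.png

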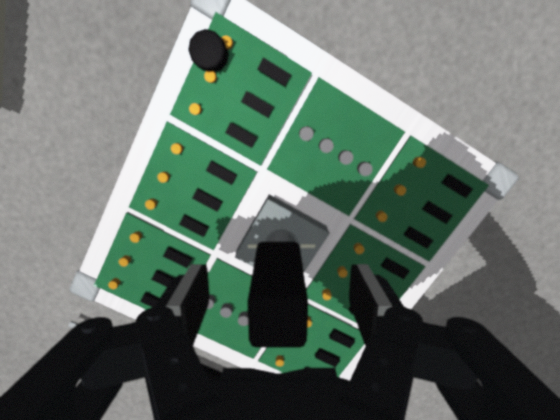

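The key stands with its handle at (278,295), parallel to the ticks, and the fingers are clear. I rise straight up.

apply_moves(commands="0 0 0.1 0 0 0 0.6; 0 0 0.3 0 0 0 0.6; 0 0 0.55 0 0 0 0.6; 0 0 0.8 0 0 0 0.6; 0 0 0.95 0 0 0 0.6")

```text
t: 27.0
position: [493.7, -203.6, 257.3]
tcp_rot: [0.862, -0.507, 0.002, -0.001]
contact_force: [0.5, -0.2, 0.1]
opening: 0.798
```

apply_moves(commands="0 0 0.2 0 0 0 0.6; 0 0 0.4 0 0 0 0.6; 0 0 0.4 0 0 0 0.6; 0 0 0.4 0 0 0 0.6")

```text
t: 27.4
position: [492.9, -203.2, 302.4]
tcp_rot: [0.862, -0.507, 0.001, -0.0]
contact_force: [-0.3, 0.1, -0.1]
opening: 0.794
```

```bash
python3 -c "
from h import *
yaw()
c=cam('wrist'); save(c,'w24.png'); save(c,'w24c.png',(230,150,330,250),6); np.savez('w24.npz',**{k:v for k,v in c.items() if k!='st'})
P=pts(c,[(u,v) for v in range(196,244,4) for u in (275,280,285)]); print(P[:,2].reshape(-1,3).round(0).tolist())
c=cam('scene'); save(c,'s24.png',(150,110,230,180),7)
"
```

```text
yaw y -151.0 pos [ 492.9 -203.2  302.4] F [-0.3  0.1 -0.1] T [-0.01   0.014 -0.005] op 0.794 q [-0.41  0.22  1.53  0.    1.39  2.22] t 27.4
[[176.0, 177.0, 175.0], [178.0, 179.0, 177.0], [177.0, 178.0, 178.0], [178.0, 178.0, 178.0], [178.0, 178.0, 177.0], [178.0, 177.0, 178.0], [86.0, 87.0, 85.0], [86.0, 87.0, 85.0], [86.0, 86.0, 84.0], [88.0, 86.0, 84.0], [87.0, 84.0, 87.0], [87.0, 86.0, 87.0]]
```

View pics/w24c.png

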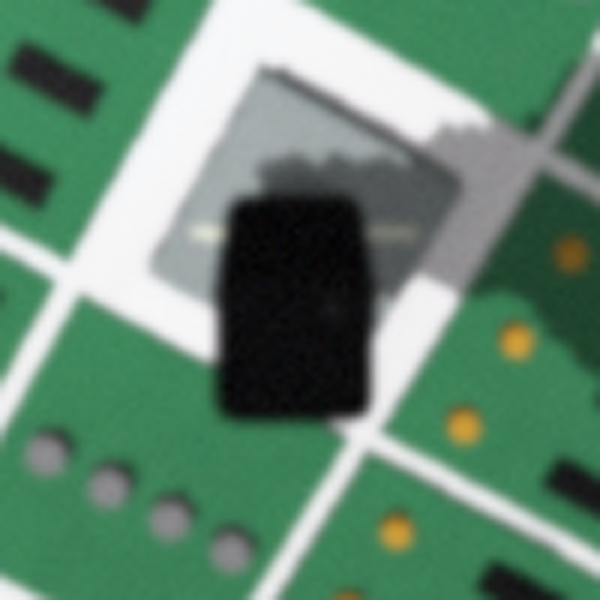

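View pics/s24.png

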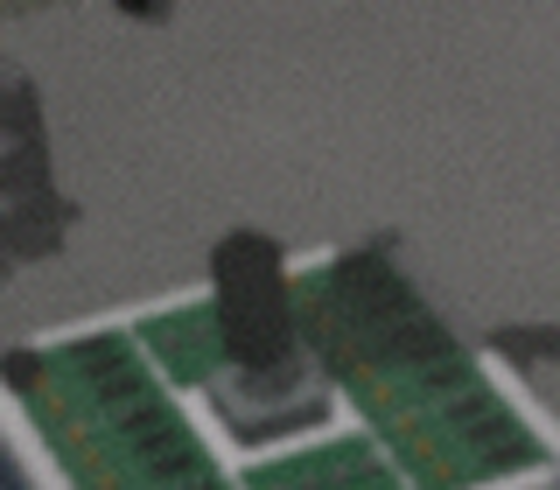

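The handle's top is at z = 178, which matches the blade home (43 + 135). Its edges are parallel to the ticks at crop row 233. The knob is still on its corner and the hand is clear. I hand in.

```bash
python3 -c "
from h import *
c=cam('top'); save(c,'tend.png')
print(status.state()['t'], job.hand_in())"
```

```text
the job is handed in; nothing more can be done
27.55 None
```

View pics/tend.png

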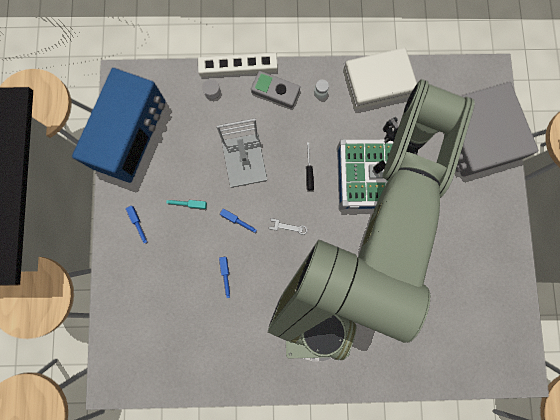

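The job was handed in at 27.6 s of the 61 s allowed. I gripped the key across its sides, lifted it off the rest and let it stand in the guard opening. I then took it again from above, felt it drop into the slot and turned it clockwise. At the end I turned it back within the slot's play onto the stop line and let it go.

**Last checks:**
- **Blade home:** the handle's top is at z = 178 mm, which is the height for a fully seated blade; it was about 184.5 mm when the key only rested on the face.
- **In line:** after release the handle's edges are parallel to the white ticks.
- **Bystanders:** the screwdriver looks unmoved in the last top view. The knob was still on its corner in the last wrist and scene views; in that top view the arm hides it.
- **Hand clear:** the gripper stood about 125 mm above the key, with no contact force.

**End stop:** it showed only in the torque, not in any picture. Turning torque held at about 0.08 N m, then rose to about 0.16–0.23 N m from about 8° past the stop line. That is where the slot's play puts the stop. The readings are noisy (about ±0.05 N m), and the rise was gradual rather than sharp.

**On the way:** joint 6 came to its range limit during the first approach to the opening, so I turned the hand to bring the key in from another side.

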